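Pack the sampling kit into its bolted slide-cover box

TASK

Put the sampling kit away: draw the bolt on the grey box, slide its blue cover all the way back, and lay every sampling tool that lies on the worktop (marker, ballpoint pen, probe thermometer, spoon, spatula, whichever are there) inside the compartment. Then slide the cover fully shut and push the bolt fully home again. Leave the tubs, the roll of labels and the other things where they stand.

Things in the scene. Friction and masses are not known exactly. Their poses are not given: they have to be found in the camera images.
- kit_floor (a point): centre of the inner floor of the grey box's compartment, 6 mm above the worktop. The box is fixed, placed and turned differently each time; this frame turns with it: x is the way the cover slides open (away from the robot), y the box's width, z up. The compartment is 140 mm in x, 220 mm in y, 47 mm deep to the cover's underside
- kit_box: the grey box, fixed to the worktop; axes as kit_floor, which lies 78 mm toward -x from this origin. Outside it reaches from x = -158 to +100 mm, y = -125 to +125 mm, 60 mm high. Front wall 10 mm, side walls 15 mm thick; the far half (from x = -8 mm) is a closed deck on to which the cover slides back, overhanging the far end by 40 mm when open
- kit_cover (a joint): how far the blue cover (152 x 231 x 5 mm) is slid back: 0 shut over the compartment, 0.145 m all the way back with the compartment uncovered. It slides along +x of kit_floor, drags with about 2.5 N and stays where it is left; it is blocked while the bolt is home, and cannot be shut while the bolt is pushed to its home end
- kit_cover_handle (a point): middle of the black grip bar standing on the blue cover: 12 mm thick in x of kit_floor, 80 mm long in y, standing 28 mm above the cover on a 16 mm wide foot 6 mm high, this point 12 mm under its top. At shut it is 74.5 mm above the worktop; it moves with the cover; axes as kit_floor
- kit_bolt (a joint): how far the steel bolt on the cover is drawn: 0 home, its end in the steel staple on the box's side rail so that the cover is held; 0.032 m fully drawn; the cover is free from about 0.02 m. It slides along -y of kit_floor to draw, +y to lock, drags with about 1.5 N, stays where it is left, and enters the staple only when the cover is shut
- kit_bolt_knob (a point): middle of the red knob on the bolt: 14 mm in y of kit_floor (the way it slides), 24 mm in x, 26 mm high, this point 12 mm under its top and 13 mm above the steel bar it stands on; 83 mm above the worktop; it moves with bolt and cover
- marker_mid (a point): centre of a black and white marker, 135 mm long, 16 mm thick, lying; its length is along its own y
- ballpoint_mid (a point): centre of a blue ballpoint pen, 145 mm long, 12 mm wide, 9 mm high, lying; its length is along its own y
- thermometer_handle (a point): middle of the white handle of a probe thermometer, half-way up. The whole is 184 mm long along its own y; the handle is 78 mm long, 22 mm wide, 16 mm high, the thin probe points to its own -y; the middle of the whole is 50 mm from this point toward -y
- spoon_grip (a point): point on the round wooden handle of a spoon, on its axis, 10 mm above its underside. The whole is 160 mm long along its own x, the handle 19 mm thick and 80 mm long at the -x end, a small steel bowl (24 mm) at +x; the middle of the whole is 32 mm from this point toward +x
- spatula_handle (a point): point on the green handle of a flat spatula, half-way up its 14 mm. The whole is 170 mm long along its own x; the handle is 100 mm long, 20 mm wide, the flat steel blade 28 mm wide at +x; the middle of the whole is 30 mm from this point toward +x
- round_tub: round clear tub with lid, 98 mm across, 61 mm high, to be left alone; origin under its centre
- label_roll: roll of white labels lying flat, 78 mm across, 34 mm high, to be left alone; origin under its centre

How it is judged (in metres and radians):
On the way, in this order (a step that is already met when the one before it is completed fails the run):
1. the bolt is drawn while the cover is still shut (value of joint kit_bolt above 0.02 m and value of joint kit_cover below 0.01 m), for 0.1 s.
2. the cover is slid back (value of joint kit_cover above 0.13 m), for 0.2 s.
3. every tool lies inside the compartment, the cover still open (x of marker_mid in the frame of kit_floor between -0.07 and 0.07 m and y of marker_mid in the frame of kit_floor between -0.11 and 0.11 m and z of marker_mid in the frame of kit_floor between -0.004 and 0.047 m and x of ballpoint_mid in the frame of kit_floor between -0.07 and 0.07 m and y of ballpoint_mid in the frame of kit_floor between -0.11 and 0.11 m and z of ballpoint_mid in the frame of kit_floor between -0.004 and 0.047 m and x of thermometer_handle in the frame of kit_floor between -0.07 and 0.07 m and y of thermometer_handle in the frame of kit_floor between -0.11 and 0.11 m and z of thermometer_handle in the frame of kit_floor between -0.004 and 0.047 m and x of spoon_grip in the frame of kit_floor between -0.07 and 0.07 m and y of spoon_grip in the frame of kit_floor between -0.11 and 0.11 m and z of spoon_grip in the frame of kit_floor between -0.004 and 0.047 m and x of spatula_handle in the frame of kit_floor between -0.07 and 0.07 m and y of spatula_handle in the frame of kit_floor between -0.11 and 0.11 m and z of spatula_handle in the frame of kit_floor between -0.004 and 0.047 m and value of joint kit_cover above 0.08 m), for 0.2 s.
4. the cover is shut (value of joint kit_cover below 0.004 m), for 0.2 s.
5. the bolt is home (value of joint kit_bolt below 0.004 m), for 0.2 s.
At the end, for the whole second after the job is handed in: every tool that was on the worktop lies at rest inside the compartment (its listed point within the 140 x 220 mm floor and under the cover), the cover is shut to within 4 mm and the bolt is home to within 4 mm (x of marker_mid in the frame of kit_floor between -0.07 and 0.07 m and y of marker_mid in the frame of kit_floor between -0.11 and 0.11 m and z of marker_mid in the frame of kit_floor between -0.004 and 0.047 m and x of ballpoint_mid in the frame of kit_floor between -0.07 and 0.07 m and y of ballpoint_mid in the frame of kit_floor between -0.11 and 0.11 m and z of ballpoint_mid in the frame of kit_floor between -0.004 and 0.047 m and x of thermometer_handle in the frame of kit_floor between -0.07 and 0.07 m and y of thermometer_handle in the frame of kit_floor between -0.11 and 0.11 m and z of thermometer_handle in the frame of kit_floor between -0.004 and 0.047 m and x of spoon_grip in the frame of kit_floor between -0.07 and 0.07 m and y of spoon_grip in the frame of kit_floor between -0.11 and 0.11 m and z of spoon_grip in the frame of kit_floor between -0.004 and 0.047 m and x of spatula_handle in the frame of kit_floor between -0.07 and 0.07 m and y of spatula_handle in the frame of kit_floor between -0.11 and 0.11 m and z of spatula_handle in the frame of kit_floor between -0.004 and 0.047 m and value of joint each of kit_cover, kit_bolt below 0.004 m and linear speed of each of marker, ballpoint, thermometer, spoon, spatula below 0.05 m/s); the robot touches nothing.
It fails at once if the round tub is pushed more than 4 cm from its place (distance of round_tub from where it was at the start of the episode above 0.04 m).
It fails at once if the label roll is pushed more than 4 cm from its place (distance of label_roll from where it was at the start of the episode above 0.04 m).
Of marker, ballpoint, thermometer, spoon, spatula only 3 to 5 are there at a start; the rules pass over those that are not, and their reading is None.
At some moment in a run one of marker, ballpoint, thermometer, spoon, spatula may be knocked a few centimetres aside while the robot is not near it.
Once in a run the grip may slacken for a moment while it holds something.
It also fails if it takes over 210 s, if anything falls off the work surface, if the arm or the gripper's body presses on something with over 40 N, if the wrist force passes 120 N, or if a joint passes its speed limit or range.

ROBOT

A 6-joint arm with a two-finger parallel gripper is mounted at the origin on a cart in front of the work surface, level with it; the furniture and walls round the work are solid. World frame = base frame: x ahead of the robot, y to its left, z up, the work surface at z = 0. Lengths are in m, angles in degrees, forces in N, time in s.
With the tool pointing down it reaches from about 0.35 to 0.875 m from the base axis. Payload 4.2 kg.
Tool frame: the origin (TCP) lies between the finger pads; the fingertips stand 25 mm ahead of it and the grasp point (between the pads) lies 6 mm ahead of it (r.tips_ahead is the distance from the TCP to the fingertips, in m); z points along the fingers, y is the direction in which the jaws open and shut (so a half turn about z gives the same grasp; the last joint's range is limited). The gripper opens to 87 mm and grips with 3 to 60 N. Pads are 19 mm wide; open, the fingers measure 117 mm over their backs; the gripper's body (75 mm by 190 mm) begins 51 mm behind the grasp point.
Start: joints at [78.071, 22.042, 0.453, 0, -68.411, -14.817], TCP at [0.281, 0.558, 0.213] pointing down, gripper open.
Joint ranges: [-179.83, 179.83], [-69.29, 118.12], [-61.27, 80.66], [-181.25, 117.63], [-171.15, -9.14], [-177.46, 177.46]. Speed limits (degrees/s): [159.86, 159.86, 180, 180, 180, 180].

INTERFACE

Orientations are given as a 3x3 rotation matrix whose columns are the frame's x, y, z axes.
In Python, from station import r, vision, finish_job gives the robot as it stands.
- The arm moves only by the shell command python3 -m jog 'ROWS'. ROWS is a JSON object of lists of equal length, an entry for each row: "rot": the turn, a rotation vector about the world's x, y, z in degrees, a list of three; "delta_pos": the shift along the world's x, y, z in mm, a list of three; "grip": the opening in per cent of the stroke, from 0 (shut) to 100 (fully open). A call has 1 to 10 rows; each row shifts and turns the commanded pose from where the row before left it; what a row does not reach is not made up. A row lasts 1/12 s, in which the tool goes at most 41.7 mm and 7.16 degrees, less where a joint would pass 70% of its speed; a pose out of reach is approached as far as the arm can. A call with a gripper value outside its range is refused whole. The fingers move at their own pace and stop on an object; the grip force is fixed at half the most. Time passes only in rows, so rows that do not move let the fingers close. It gives the time, the measured TCP pose, the force and the opening at its end, in the units of the state.
- r.sense(): the state, without advancing time (a new reading comes with each control period).
- vision.capture(name): name is "scene" or "top" or "wrist"; returns a dict with "frame" (420x560x3 uint8, red, green, blue), "K" (3x3 intrinsics, pixels), "xyz" and "orientation" of the camera in the world. Camera axes: x right, y up, looking along -z (the intrinsics and any distortion apply to the point x, -y, -z); pixel columns grow to the right and rows downward; lengths in m; the calibration is good to about 2 mm. A picture is of the moment at which its call begins. There is no depth.
- finish_job(): hands the job in, once; it reports no verdict.
The state is a dict: "time_s": time; "joints": joint angles; "joint_velocities": joint speeds; "effort": joint torques, N m; "tcp_pos": TCP position; "ee_rot": TCP orientation; "wrist_force": force on the tool from outside, world axes, zero at the start; "moment": the same for the moment, N m; "gripper_width": opening from 0.0 (shut) to 1.0 (fully open).
Only numpy, scipy, OpenCV 4.12 (cv2) and the standard library are available. Lean on these libraries where they do the work, as an engineer would, in place of code of your own. Each camera call takes 0.05 s, during which the arm holds its last target. There are 200 camera calls.

## Working session

There is one attempt and no reset: what is moved stays moved. The work goes in short steps, Python scripts to look and compute and a shell command to move; the robot and the scene stay as the last step left them, time stands still between calls to the robot, and variables do not carry over. Pictures are saved under pics/ and viewed, about 12 in all and at most 16, crops included, and the job is handed in when it is done.

```bash
ls; mkdir -p pics
cat > h.py <<'E'
import numpy as np, cv2, json
from station import r, vision, finish_job
def cap(n,save=None):
    c=vision.capture(n); c={k:(np.array(v) if k!='frame' else v) for k,v in c.items()}
    if save: cv2.imwrite(f'pics/{save}.png',cv2.cvtColor(c['frame'],cv2.COLOR_RGB2BGR)); np.savez(f'pics/{save}.npz',**{k:v for k,v in c.items() if k in('frame','K','xyz','orientation')})
    return c
def load(s): return dict(np.load(f'pics/{s}.npz'))
def ray(c,u,v):
    K=c['K']; d=np.array([(u-K[0,2])/K[0,0],-(v-K[1,2])/K[1,1],-1.]); return c['orientation']@d
def onz(c,u,v,z):
    d=ray(c,u,v); o=c['xyz']; return o+d*(z-o[2])/d[2]
def tri(c1,p1,c2,p2):
    d1,d2=ray(c1,*p1),ray(c2,*p2); A=np.c_[d1,-d2]; s=np.linalg.lstsq(A,c2['xyz']-c1['xyz'],rcond=None)[0]
    a=c1['xyz']+s[0]*d1; b=c2['xyz']+s[1]*d2; return (a+b)/2, np.linalg.norm(a-b)
def proj(c,P):
    q=c['orientation'].T@(np.array(P)-c['xyz']); K=c['K']; return np.array([K[0,2]+K[0,0]*q[0]/-q[2],K[1,2]-K[1,1]*q[1]/-q[2]])
E
python3 - <<'E'
from h import *
np.set_printoptions(precision=3,suppress=True)
for n in('scene','top','wrist'):
    c=cap(n,n+'0'); print(n,{k:(v.tolist() if k!='frame' else v.shape) for k,v in c.items()})
print(r.sense())
E
```

```text
pics
scene {'frame': (420, 560, 3), 'K': [[446.28477826332465, 0.0, 282.5814170732521], [0.0, 446.28477826332465, 208.16182179524267], [0.0, 0.0, 1.0]], 'xyz': [-0.4085758535426786, -0.4680493861769489, 0.6742527394339716], 'orientation': [[0.44053594399936064, 0.4361674649239059, -0.7846566284601473], [-0.8977288062923751, 0.2172740505306214, -0.383242713327839], [0.003327521218474234, 0.8732410489136834, 0.4872771265867815]]}
top {'frame': (420, 560, 3), 'K': [[519.206289218975, 0.0, 267.88822371065805], [0.0, 519.206289218975, 209.87993602875525], [0.0, 0.0, 1.0]], 'xyz': [0.4490810170220177, 0.0005429714447380233, 1.5843761535205172], 'orientation': [[-0.019802469816267328, 0.9974576708456708, -0.06845478113547193], [-0.9997507428314711, -0.02046105514848969, -0.008932940732600108], [-0.01031088730893237, 0.068260824001326, 0.9976142267978952]]}
wrist {'frame': (420, 560, 3), 'K': [[292.41129615901724, 0.0, 279.3495901632373], [0.0, 292.41129615901724, 214.2062731594861], [0.0, 0.0, 1.0]], 'xyz': [0.3399121315937485, 0.5283690184311538, 0.38287069332941476], 'orientation': [[-0.44924510256136785, 0.8667480440496463, 0.21662563551144662], [-0.8934064914544979, -0.43635857730633176, -0.10684583772032433], [0.0019180332609177932, -0.2415347183063048, 0.9703902828249589]]}
{'time_s': 0.15, 'joints': array([ 78.07 ,  22.082,   0.398,  -0.018, -68.412, -14.816]), 'joint_velocities': array([-0.016, -0.049,  0.153,  0.28 ,  0.016,  0.029]), 'effort': array([ -0.   , -39.105,  18.759,   4.222,   0.012,  -0.   ]), 'tcp_pos': array([0.281, 0.558, 0.213]), 'ee_rot': array([[ 0.893, -0.45 , -0.001],
       [-0.45 , -0.893, -0.002],
       [ 0.   ,  0.002, -1.   ]]), 'wrist_force': array([-0.394, -0.961, -0.367]), 'moment': array([ 0.074,  0.032, -0.004]), 'gripper_width': 0.9974000815706353}
```

View pics/top0.png

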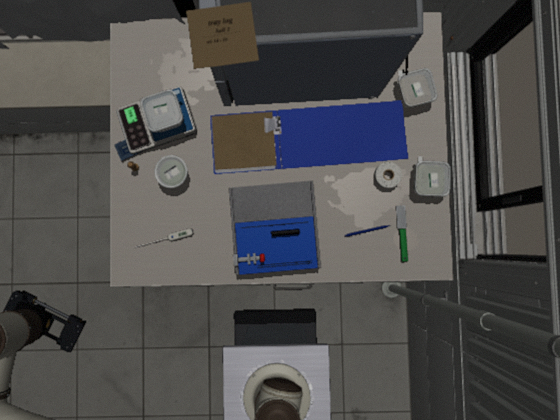

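View pics/scene0.png

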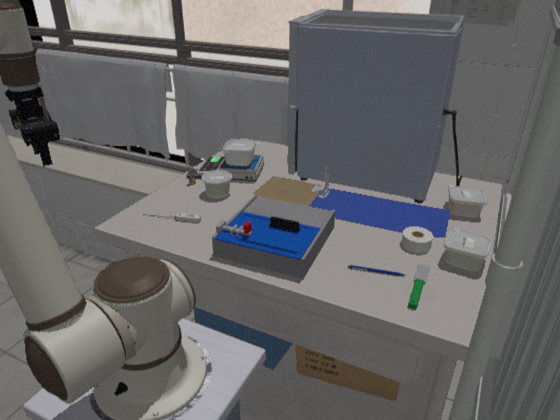

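Top view: the box is at (275,228), red knob (263,258), black grip (285,234), thermometer (165,238), ballpoint (367,231) and spatula (403,235). I see no marker or spoon. The scene view agrees. Next I'll measure from the two views.

Run:
```python
from h import *
np.set_printoptions(precision=4,suppress=True)
T,S=load('top0'),load('scene0')
def big(m,roi):
    z=np.zeros_like(m);x0,y0,x1,y1=roi;z[y0:y1,x0:x1]=m[y0:y1,x0:x1]
    n,l,st,ce=cv2.connectedComponentsWithStats(z); i=1+np.argmax(st[1:,4]); return (l==i).astype(np.uint8),ce[i],st[i,4]
def masks(c):
    h=cv2.cvtColor(c['frame'],cv2.COLOR_RGB2HSV);H,s,v=[h[...,i].astype(int) for i in range(3)]
    return dict(red=((H<8)|(H>172))&(s>150)&(v>80),black=(v<35),green=(H>50)&(H<75)&(s>150),blue=(H>100)&(H<125)&(s>130)&(v>50),white=(s<40)&(v>165))
mt,ms=masks(T),masks(S)
rois={'knob':('red',(225,240,320,280),(210,215,270,250)),'grip':('black',(265,222,305,245),(262,212,305,236)),
'spat':('green',(390,200,415,270),(400,270,430,315)),'pen':('blue',(340,222,392,240),(340,260,410,280)),
'cover':('blue',(228,210,322,278),(215,200,330,265)),'therm':('white',(165,225,197,245),(172,210,204,225))}
for k,(c,a,b) in rois.items():
    A,ca,na=big(mt[c].astype(np.uint8),a);B,cb,nb=big(ms[c].astype(np.uint8),b)
    P,e=tri(T,ca,S,cb); rc=cv2.minAreaRect(np.argwhere(A)[:,::-1].astype(np.float32))
    print(k,ca,na,cb,nb,'P',P,'err',e,'rect',rc)
    z={'spat':.014,'pen':.009,'cover':.058,'therm':.016,'grip':.0865,'knob':.095}[k]
    q=[onz(T,*p,z)[:2] for p in cv2.boxPoints(rc)]; print('  corners',np.array(q).tolist(), 'ctr',onz(T,*rc[0],z))
    print('  ang',[round(float(np.degrees(np.arctan2(*(q[i+1]-q[i])[::-1]))),1) for i in(0,1)],[round(float(np.linalg.norm(q[i+1]-q[i])),4) for i in (0,1)])
a=cv2.resize(cv2.cvtColor(T['frame'][175:285,115:415],cv2.COLOR_RGB2BGR),None,fx=2.6,fy=2.6,interpolation=cv2.INTER_CUBIC);cv2.imwrite('pics/c1.png',a)
```

```text
knob [261.5517 257.3793] 29 [247.0769 227.2   ] 65 P [0.4155 0.0346 0.0825] err 0.0008696925882054579 rect ((261.5, 257.5), (7.0, 3.0), 90.0)
  corners [[0.4253219926784055, 0.03893420296391409], [0.425153553074842, 0.030356827600788755], [0.405231110589167, 0.030738628666142534], [0.4053982138456348, 0.03930816576503108]] ctr [0.4153 0.0348 0.095 ]
  ang [-91.1, 178.9] [0.0086, 0.0199]
grip [284.7926 232.5407] 135 [284.2107 224.2874] 261 P [ 0.4862 -0.0347  0.0714] err 0.002086247614878202 rect ((284.63323974609375, 232.5319061279297), (5.067831993103027, 27.071754455566406), 85.03025817871094)
  corners [[0.4901311623212235, 0.006408441145151307], [0.49532601254282554, -0.07146384784555108], [0.48076152199020283, -0.07238238395278654], [0.4755668550140998, 0.005437388404422816]] ctr [ 0.4854 -0.033   0.0865]
  ang [-86.2, -176.4] [0.078, 0.0146]
spat [403.0226 244.2034] 177 [415.8066 292.7736] 212 P [ 0.445  -0.392   0.0066] err 0.0003325641463496088 rect ((403.0699462890625, 244.8743896484375), (32.137325286865234, 5.74165678024292), 85.42607879638672)
  corners [[0.49067640944406
[... 711 characters left out ...]
765] 3710 [270.2774 236.3657] 2379 P [ 0.451  -0.0112  0.0476] err 0.003456776274014528 rect ((275.83489990234375, 245.10130310058594), (51.89113235473633, 79.1794662475586), 85.03025817871094)
  corners [[0.5180849271650128, 0.1142747560840973], [0.5335716887755164, -0.11821896338552677], [0.3820731468495884, -0.12744667035640025], [0.3665922886141365, 0.10344877039273677]] ctr [ 0.4498 -0.007   0.058 ]
  ang [-86.2, -176.5] [0.233, 0.1518]Traceback (most recent call last):
  File "<stdin>", line 15, in <module>
  File "<stdin>", line 6, in big
    return _wrapfunc(a, 'argmax', axis=axis, out=out, **kwds)
    return bound(*args, **kwds)
ValueError: attempt to get argmax of an empty sequence
```

Run:
```python
from h import *
np.set_printoptions(precision=4,suppress=True)
T,S=load('top0'),load('scene0')
for c,(x0,y0,x1,y1),n in((T,(130,225,200,252),'top'),(S,(138,205,208,228),'scene')):
    g=c['frame'].max(2).astype(int)[y0:y1,x0:x1]; print(n,np.percentile(g,[1,10,50,90,99]))
    bg=cv2.medianBlur(c['frame'],31)[y0:y1,x0:x1]; d=c['frame'][y0:y1,x0:x1].astype(int)-bg
    m=(d.max(2)>25).astype(np.uint8);N,l,st,ce=cv2.connectedComponentsWithStats(m);i=1+np.argmax(st[1:,4]);print('bright',ce[i]+[x0,y0],st[i])
    rc=cv2.minAreaRect(np.argwhere(l==i)[:,::-1].astype(np.float32)); b=cv2.boxPoints(rc)+[x0,y0]
    print([onz(c,*p,.012)[:2] for p in b],'ctr',onz(c,rc[0][0]+x0,rc[0][1]+y0,.012))
a=cv2.resize(cv2.cvtColor(T['frame'][175:285,115:415],cv2.COLOR_RGB2BGR),None,fx=2.6,fy=2.6,interpolation=cv2.INTER_CUBIC)
b=cv2.resize(cv2.cvtColor(S['frame'][195:275,205:340],cv2.COLOR_RGB2BGR),None,fx=3.7,fy=3.7,interpolation=cv2.INTER_CUBIC)
o=np.zeros((286+296,780,3),np.uint8);o[:286]=a;o[286:286+b.shape[0],:b.shape[1]]=b
cv2.imwrite('pics/c1.png',o)
```

```text
top [ 60. 111. 121. 124. 148.]
bright [173.5  235.65] [39  9  9  5 20]
[array([0.4888, 0.317 ]), array([0.4918, 0.2923]), array([0.4804, 0.2908]), array([0.4774, 0.3155])] ctr [0.4846 0.3039 0.012 ]
scene [ 88. 121. 149. 152. 163.]Traceback (most recent call last):
  File "<stdin>", line 7, in <module>
    return _wrapfunc(a, 'argmax', axis=axis, out=out, **kwds)
    return bound(*args, **kwds)
ValueError: attempt to get argmax of an empty sequence
```

```bash
python3 -m jog '{"rot":[[0,0,-6.6],[0,0,-6.6],[0,0,-6.6],[0,0,-6.6],[0,0,-6.6],[0,0,-6.6],[0,0,-6.6],[0,0,-6.6],[0,0,-6.7],[0,0,0]],"delta_pos":[[13,-34,5],[13,-34,5],[13,-34,5],[13,-34,5],[13,-34,5],[13,-34,5],[13,-34,5],[13,-34,5],[13,-34,5],[0,0,0]],"grip":[100,100,80,60,50,50,50,50,50,50]}'
python3 - <<'E'
from h import *
cap('wrist','w1'); T,S=load('top0'),load('scene0')
a=cv2.resize(cv2.cvtColor(T['frame'][215:285,225:325],cv2.COLOR_RGB2BGR),None,fx=4,fy=4,interpolation=cv2.INTER_CUBIC)
b=cv2.resize(cv2.cvtColor(S['frame'][195:275,215:315],cv2.COLOR_RGB2BGR),None,fx=4,fy=4,interpolation=cv2.INTER_CUBIC)
w=cv2.imread('pics/w1.png');w=cv2.resize(w,(400,300))
o=np.zeros((600,800,3),np.uint8);o[:280,:400]=a;o[280:600,:400]=b;o[:300,400:]=w
cv2.imwrite('pics/c1.png',o)
E
```

```text
time_s: 0.98
tcp_pos: [0.3992, 0.2477, 0.2596]
ee_rot: [[0.057, -0.998, 0.001], [-0.998, -0.057, 0.0], [-0.0, -0.001, -1.0]]
wrist_force: [0.2, -0.0, 0.1]
gripper_width: 0.526
```

View pics/c1.png

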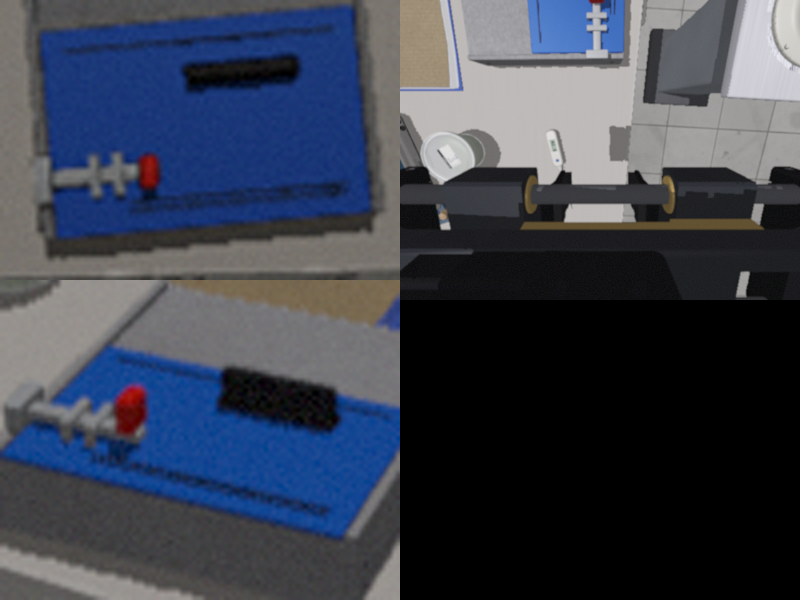

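```bash
cat >> h.py <<'E'
def comp(m,roi=None):
    m=m.astype(np.uint8)
    if roi: z=np.zeros_like(m);x0,y0,x1,y1=roi;z[y0:y1,x0:x1]=m[y0:y1,x0:x1];m=z
    n,l,st,ce=cv2.connectedComponentsWithStats(m); i=1+np.argmax(st[1:,4]); p=np.argwhere(l==i)[:,::-1].astype(np.float32)
    return ce[i],st[i],cv2.minAreaRect(p)
def hsv(c):
    h=cv2.cvtColor(c['frame'],cv2.COLOR_RGB2HSV).astype(int); return h[...,0],h[...,1],h[...,2]
def red(c): H,s,v=hsv(c); return ((H<8)|(H>172))&(s>150)&(v>60)
E
python3 -m jog '{"rot":[[0,0,0.3],[0,0,0.2],[0,0,0],[0,0,0]],"delta_pos":[[2,-30,0],[2,-30,0],[2,-30,0],[0,0,0]],"grip":[50,50,50,50]}'
python3 - <<'E'
from h import *
np.set_printoptions(precision=4,suppress=True)
T=load('top0');w=load('w1');w2=cap('wrist','w2')
kt=comp(red(T),(225,240,320,280))[0]
for c in(w,w2):
    k=comp(red(c),(200,0,400,120)); print(k[0],k[1]); print('knob',tri(T,kt,c,k[0]), onz(c,*k[0],.087),c['xyz'])
H,s,v=hsv(w2);
g=comp((v<45),(150,0,300,140)); print('grip',g, onz(w2,*g[0],.08))
q=[onz(w2,*p,.0865)[:2] for p in cv2.boxPoints(g[2])];print(q)
E
```

```text
time_s: 1.37
tcp_pos: [0.4033, 0.1593, 0.2582]
ee_rot: [[0.072, -0.997, -0.001], [-0.997, -0.072, -0.001], [0.001, 0.001, -1.0]]
wrist_force: [-0.5, 0.0, -0.0]
gripper_width: 0.501
[274.8276   1.0172] [265   0  20   4  58]
knob (array([0.4156, 0.0347, 0.0661]), np.float64(0.00226251813015075)) [0.4159 0.0434 0.087 ] [0.4029 0.1821 0.43  ]
[275.2996  84.1336] [265  77  21  15 277]
knob (array([0.4159, 0.0342, 0.0902]), np.float64(0.001783104154525025)) [0.4168 0.0339 0.087 ] [0.4084 0.0939 0.4286]
grip (array([217.9011,  28.7118]), array([211,   0,  13,  57, 465], dtype=int32), ((216.1315155029297, 28.05068588256836), (56.294734954833984, 11.880743026733398), 87.87889862060547)) [ 0.4816 -0.0173  0.08  ]
[array([ 0.4897, -0.0405]), array([ 0.4776, -0.0418]), array([0.4741, 0.0102]), array([0.4867, 0.0115])]
```

View pics/w2.png

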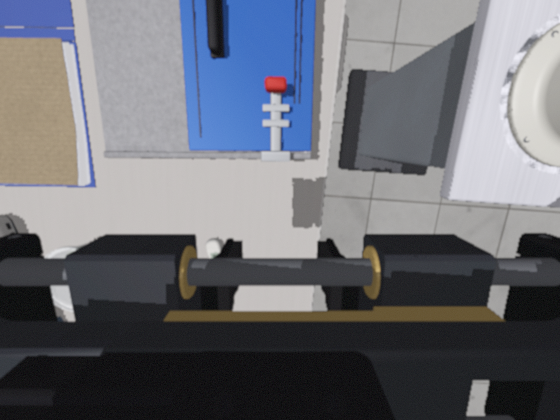

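The wrist view shows the red knob at (275,84), guides at (275,108) and (275,123), and the grip bar's end at (215,28). Knob triangulates to (0.416, 0.034, 0.083–0.09), as expected. Going to grasp it.

```bash
python3 -m jog '{"rot":[[0,0,0],[0,0,0],[0,0,0],[0,0,0],[0,0,0],[0,0,0],[0,0,0],[0,0,0],[0,0,0],[0,0,0]],"delta_pos":[[3,-32,0],[3,-32,0],[3,-32,0],[4,-31,-10],[0,0,-36],[0,0,-36],[0,0,-36],[0,0,-30],[0,0,-18],[0,0,0]],"grip":[50,50,50,50,50,50,50,50,50,50]}'; python3 -m jog '{"rot":[[0,0,0],[0,0,0],[0,0,0],[0,0,0],[0,0,0],[0,0,0]],"delta_pos":[[0,0,0],[0,0,0],[0,0,0],[0,0,0],[0,0,0],[0,0,0]],"grip":[10,10,10,10,10,10]}'
```

```text
time_s: 2.25
tcp_pos: [0.4145, 0.0349, 0.0886]
ee_rot: [[0.075, -0.997, -0.009], [-0.997, -0.075, -0.004], [0.003, 0.009, -1.0]]
wrist_force: [0.4, -0.2, 0.0]
gripper_width: 0.5
time_s: 2.75
tcp_pos: [0.4176, 0.0353, 0.0932]
ee_rot: [[0.074, -0.997, 0.002], [-0.997, -0.074, 0.001], [-0.001, -0.002, -1.0]]
wrist_force: [0.3, 0.1, -0.7]
gripper_width: 0.146
```

```bash
python3 -m jog '{"rot":[[0,0,0],[0,0,0]],"delta_pos":[[0,0,0],[0,0,0]],"grip":[10,10]}'
python3 - <<'E'
from h import *
cap('wrist','w3')
E
```

```text
time_s: 2.92
tcp_pos: [0.4173, 0.0351, 0.0927]
ee_rot: [[0.074, -0.997, 0.001], [-0.997, -0.074, 0.0], [-0.0, -0.001, -1.0]]
wrist_force: [0.3, 0.5, -0.1]
gripper_width: 0.111
```

View pics/w3.png

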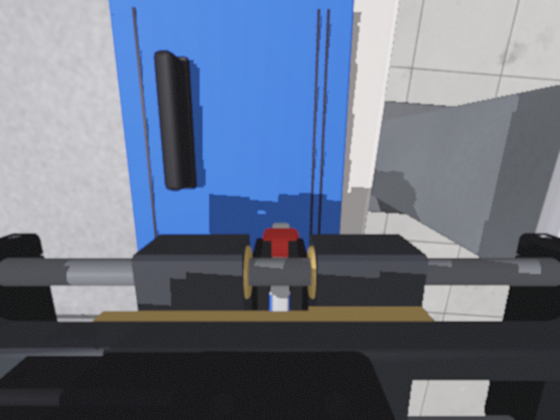

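Run:
```python
from h import *
np.set_printoptions(precision=4,suppress=True)
w=load('w3'); print(w['xyz']); 
for p in((263,228),(300,228),(280,255),(272,245),(298,245)): print(p,onz(w,*p,.095),onz(w,*p,.083))
for P in((.4159,.0275,.095),(.4159,.0415,.095),(.4173,.0351,.068),(.4173,.0351,.0867)): print(P,proj(w,P))
cv2.imwrite('pics/c3.png',cv2.resize(cv2.imread('pics/w3.png')[210:320,220:340],None,fx=5,fy=5,interpolation=cv2.INTER_CUBIC))
```

```text
[ 0.4222 -0.0304  0.2631]
(263, 228) [0.4283 0.0206 0.095 ] [0.4288 0.0243 0.083 ]
(300, 228) [0.4062 0.0189 0.095 ] [0.4051 0.0225 0.083 ]
(280, 255) [0.4169 0.0371 0.095 ] [0.4165 0.0419 0.083 ]
(272, 245) [0.4222 0.031  0.095 ] [0.4222 0.0354 0.083 ]
(298, 245) [0.4064 0.0298 0.095 ] [0.4053 0.0341 0.083 ]
(0.4159, 0.0275, 0.095) [282.7868 240.3475]
(0.4159, 0.0415, 0.095) [281.0194 261.7943]
(0.4173, 0.0351, 0.068) [279.5455 237.8   ]
(0.4173, 0.0351, 0.0867) [279.541 247.164]
```

View pics/c3.png

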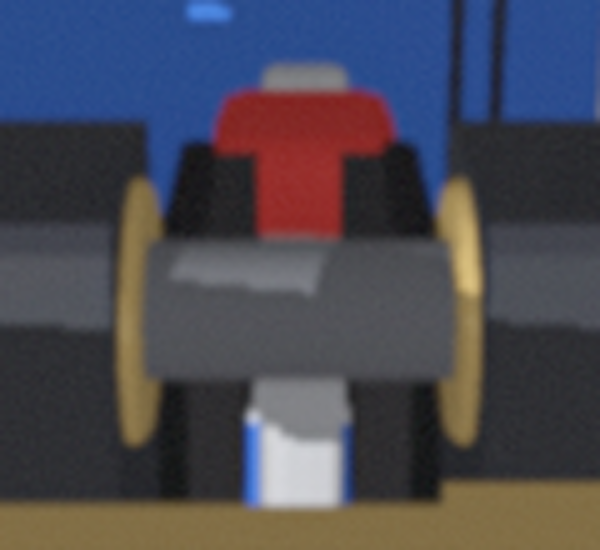

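The crop shows the red knob's front edge at y≈0.021, ahead of the fingers, which are nearly shut (10 mm). So the fingers are partly behind the knob and pulling to -y will draw it either way. I'll pull gently and watch the force.

```bash
python3 -m jog '{"rot":[[0,0,0],[0,0,0],[0,0,0],[0,0,0],[0,0,0]],"delta_pos":[[0.3,-5,0],[0.4,-6,0],[0.4,-6,0],[0.3,-5,0],[0,0,0]],"grip":[10,10,10,10,10]}'
python3 - <<'E'
from h import *
np.set_printoptions(precision=4,suppress=True)
w=cap('wrist','w4');t=cap('top','t4');s=cap('scene','s4')
a=comp(red(t),(225,240,320,280));b=comp(red(s),(210,210,290,260));T,S=load('top0'),load('scene0');a0=comp(red(T),(225,240,320,280));b0=comp(red(S),(210,210,290,260))
for x in(a,b,a0,b0): print(x[0],x[1])
o=np.hstack([cv2.resize(cv2.cvtColor(c['frame'][y:y+75,x:x+100],cv2.COLOR_RGB2BGR),(400,300),interpolation=cv2.INTER_CUBIC) for c,x,y in((t,220,212),(s,210,195))])
w_=cv2.resize(cv2.imread('pics/w4.png'),(400,300)); o=np.vstack([o,np.hstack([w_,cv2.resize(cv2.imread('pics/w4.png')[200:320,200:360],(400,300))])]);cv2.imwrite('pics/c4.png',o)
E
```

```text
time_s: 3.38
tcp_pos: [0.4185, 0.0121, 0.0923]
ee_rot: [[0.073, -0.997, -0.0], [-0.997, -0.073, -0.0], [0.0, 0.0, -1.0]]
wrist_force: [-0.1, 0.2, 0.2]
gripper_width: 0.097Traceback (most recent call last):
  File "<stdin>", line 4, in <module>
  File "h.py", line 20, in comp
    n,l,st,ce=cv2.connectedComponentsWithStats(m); i=1+np.argmax(st[1:,4]); p=np.argwhere(l==i)[:,::-1].astype(np.float32)
                                                       ~~~~~~~~~^^^^^^^^^^
    return _wrapfunc(a, 'argmax', axis=axis, out=out, **kwds)
    return bound(*args, **kwds)
ValueError: attempt to get argmax of an empty sequence
```

Run:
```python
from h import *
t,s=load('t4'),load('s4')
o=np.hstack([cv2.resize(cv2.cvtColor(c['frame'][y:y+75,x:x+100],cv2.COLOR_RGB2BGR),(400,300),interpolation=cv2.INTER_CUBIC) for c,x,y in((t,220,212),(s,210,195))])
w_=cv2.resize(cv2.imread('pics/w4.png'),(400,300)); o=np.vstack([o,np.hstack([w_,cv2.resize(cv2.imread('pics/w4.png')[200:320,200:360],(400,300))])]);cv2.imwrite('pics/c4.png',o)
```

```text
(no output)
```

View pics/c4.png

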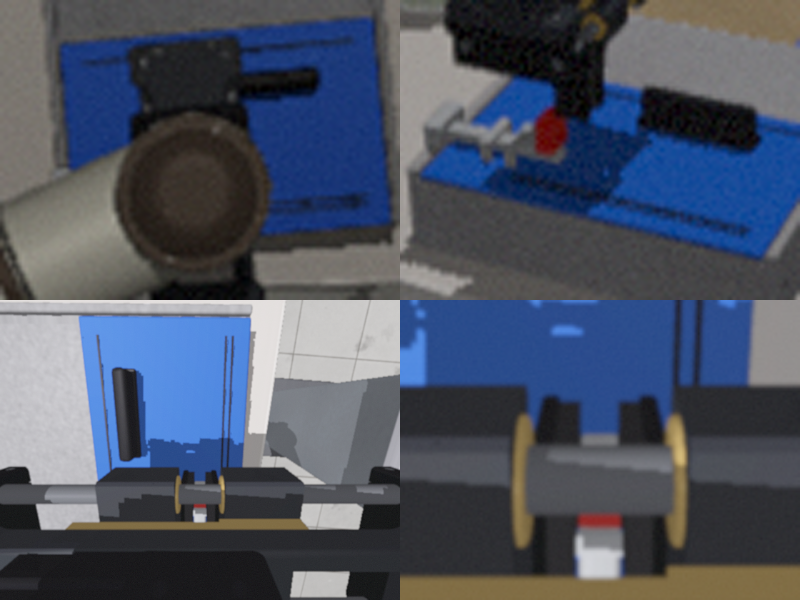

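Run:
```python
from h import *
np.set_printoptions(precision=4,suppress=True)
s=load('s4'); print(r.sense()['tcp_pos'],r.tips_ahead)
for z in(.05,.06,.068,.08,.09,.1): print(z,proj(s,(.4185,.0121,z)))
for P in((.4155,.0346,.083),(.4155,.0346,.095),(.4155,.0346,.07)): print(P,proj(s,P))
cv2.imwrite('pics/c5.png',cv2.resize(cv2.cvtColor(s['frame'][195:245,215:285],cv2.COLOR_RGB2BGR),None,fx=9,fy=9,interpolation=cv2.INTER_CUBIC))
```

```text
[0.4187 0.0129 0.0924] 0.025
0.05 [255.5946 239.5798]
0.06 [255.4916 236.2732]
0.068 [255.4085 233.6074]
0.08 [255.2829 229.5739]
0.09 [255.1771 226.1804]
0.1 [255.0705 222.7572]
(0.4155, 0.0346, 0.083) [246.8839 227.0283]
(0.4155, 0.0346, 0.095) [246.7137 222.9567]
(0.4155, 0.0346, 0.07) [247.0664 231.3917]
```

View pics/c5.png

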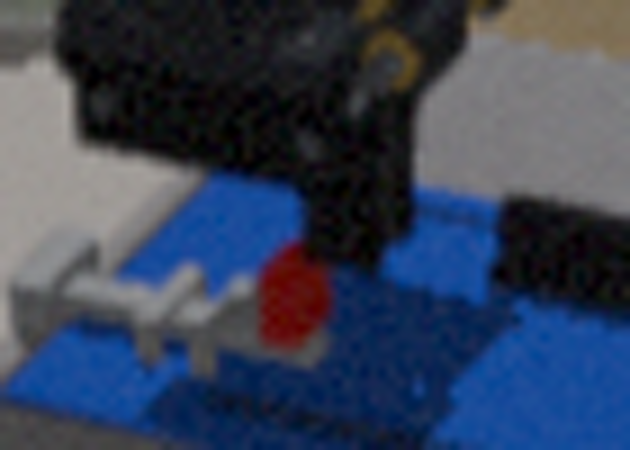

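Run:
```python
from h import *
np.set_printoptions(precision=4,suppress=True)
w=load('w3');H,s,v=hsv(w); b=(H>100)&(H<125)&(s>130)
for row in(60,120,180):
    c=np.where(b[row])[0]; a,d=onz(w,c[0],row,.058),onz(w,c[-1],row,.058); print(row,c[0],c[-1],a,d,np.linalg.norm(a-d))
g=comp((v<45)&(s>=0),(150,30,205,195)); print(g)
q=np.array([onz(w,*p,.0865)[:2] for p in cv2.boxPoints(g[2])]);print(q,np.linalg.norm(q[1]-q[0]),np.linalg.norm(q[2]-q[1]))
for k in('w1','w2','w3','w4'): 
    w=load(k);print(k,w['xyz'])
```

```text
60 116 349 [ 0.5303 -0.0728  0.058 ] [ 0.3818 -0.084   0.058 ] 0.1488759456937244
120 123 345 [ 0.5278 -0.0363  0.058 ] [ 0.3796 -0.0475  0.058 ] 0.14856797519933146
180 130 342 [0.525  0.0038 0.058 ] [ 0.3765 -0.0074  0.058 ] 0.14893147324491646
(array([183.2118, 121.376 ]), array([ 170,   54,   26,  134, 2016], dtype=int32), ((182.98973083496094, 119.95933532714844), (133.37167358398438, 17.013721466064453), 86.12875366210938))
[[ 0.4856 -0.0722]
 [ 0.4763 -0.0734]
 [ 0.4709 -0.0004]
 [ 0.4812  0.0011]] 0.009360152676027288 0.07327819297646086
w1 [0.4029 0.1821 0.43  ]
w2 [0.4084 0.0939 0.4286]
w3 [ 0.4222 -0.0304  0.2631]
w4 [ 0.4234 -0.0534  0.2627]
```

The scene view shows the bolt unmoved: the fingertips are level with the knob's top at z≈0.095, though the stated tip offset puts them at 0.068. A light touch on the bare cover will give the true tip height.

```bash
python3 -m jog '{"rot":[[0,0,0],[0,0,0],[0,0,0],[0,0,0],[0,0,0]],"delta_pos":[[2,-25,0],[0,0,-4],[0,0,-4],[0,0,0],[0,0,0]],"grip":[0,0,0,0,0]}';python3 -m jog '{"rot":[[0,0,0],[0,0,0],[0,0,0]],"delta_pos":[[0,0,-4],[0,0,0],[0,0,0]],"grip":[0,0,0]}';python3 -m jog '{"rot":[[0,0,0],[0,0,0],[0,0,0]],"delta_pos":[[0,0,-4],[0,0,0],[0,0,0]],"grip":[0,0,0]}'
```

```text
time_s: 3.95
tcp_pos: [0.4204, -0.0116, 0.0841]
ee_rot: [[0.075, -0.997, -0.001], [-0.997, -0.075, -0.0], [0.0, 0.001, -1.0]]
wrist_force: [0.1, -0.4, 0.9]
gripper_width: 0.004
time_s: 4.2
tcp_pos: [0.4205, -0.0116, 0.0802]
ee_rot: [[0.075, -0.997, -0.001], [-0.997, -0.075, -0.0], [0.0, 0.001, -1.0]]
wrist_force: [-0.8, -0.0, 0.9]
gripper_width: 0.008
time_s: 4.45
tcp_pos: [0.4204, -0.0119, 0.0762]
ee_rot: [[0.074, -0.997, -0.001], [-0.997, -0.074, -0.0], [0.0, 0.001, -1.0]]
wrist_force: [-0.5, -0.0, 0.4]
gripper_width: 0.007
```

```bash
for i in 1 ; do python3 -m jog '{"rot":[[0,0,0],[0,0,0],[0,0,0]],"delta_pos":[[0,0,-4],[0,0,0],[0,0,0]],"grip":[0,0,0]}'|sed -n '2p;4p';python3 -m jog '{"rot":[[0,0,0],[0,0,0],[0,0,0]],"delta_pos":[[0,0,-4],[0,0,0],[0,0,0]],"grip":[0,0,0]}'|sed -n '2p;4p';python3 -m jog '{"rot":[[0,0,0],[0,0,0],[0,0,0]],"delta_pos":[[0,0,-3],[0,0,0],[0,0,0]],"grip":[0,0,0]}'|sed -n '2p;4p'; done
python3 - <<'E'
from h import *
c=cap('scene','s6');w=cap('wrist','w6')
o=np.hstack([cv2.resize(cv2.cvtColor(c['frame'][190:250,210:290],cv2.COLOR_RGB2BGR),(480,360),interpolation=cv2.INTER_CUBIC),cv2.resize(cv2.imread('pics/w6.png')[180:330,220:340],(288,360),interpolation=cv2.INTER_CUBIC)]);cv2.imwrite('pics/c6.png',o)
E
```

```text
tcp_pos: [0.4204, -0.012, 0.0722]
wrist_force: [-0.5, -1.4, -0.1]
tcp_pos: [0.4205, -0.012, 0.0682]
wrist_force: [-0.5, 0.4, -0.8]
tcp_pos: [0.4205, -0.0119, 0.0653]
wrist_force: [-0.1, 0.5, -0.4]
```

View pics/c6.png

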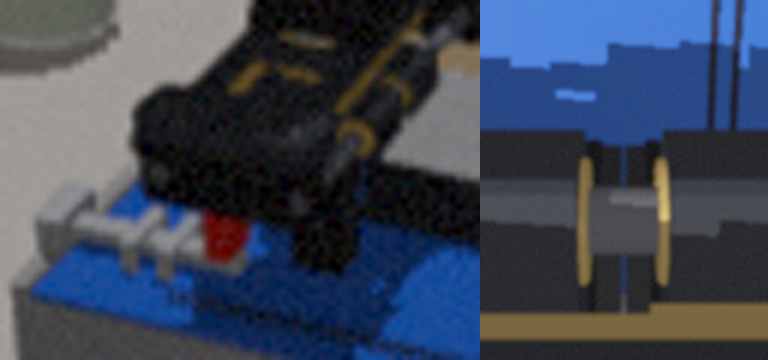

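```bash
python3 - <<'E'
from h import *
s=load('s6')
for z in(.058,.065,.07,.075,.08): print(z,proj(s,(.4205,-.012,z)),proj(s,(.4205,-.020,z)))
E
python3 -m jog '{"rot":[[0,0,0],[0,0,0],[0,0,0]],"delta_pos":[[0,0,-3],[0,0,0],[0,0,0]],"grip":[0,0,0]}'|sed -n '2p;4p';python3 -m jog '{"rot":[[0,0,0],[0,0,0],[0,0,0]],"delta_pos":[[0,0,-2],[0,0,0],[0,0,0]],"grip":[0,0,0]}'|sed -n '2p;4p'
```

```text
0.058 [264.25526771 238.86306989] [267.06047913 239.6379724 ]
0.065 [264.20882804 236.52543222] [267.02246213 237.29629238]
0.07 [264.17548364 234.84697171] [266.99516493 235.6149054 ]
0.075 [264.14199381 233.16119121] [266.96774837 233.9261655 ]
0.08 [264.10835761 231.46804275] [266.94021164 232.23002436]
tcp_pos: [0.4205, -0.0119, 0.0623]
wrist_force: [-0.2, -0.5, 0.4]
tcp_pos: [0.4205, -0.0119, 0.0603]
wrist_force: [0.6, -0.6, -0.3]
```

```bash
python3 -m jog '{"rot":[[0,0,0],[0,0,0],[0,0,0]],"delta_pos":[[0,0,-2],[0,0,0],[0,0,0]],"grip":[0,0,0]}'|sed -n '2p;4p';python3 -m jog '{"rot":[[0,0,0],[0,0,0],[0,0,0]],"delta_pos":[[0,0,-2],[0,0,0],[0,0,0]],"grip":[0,0,0]}'|sed -n '2p;4p';python3 -m jog '{"rot":[[0,0,0],[0,0,0],[0,0,0]],"delta_pos":[[0,0,-2],[0,0,0],[0,0,0]],"grip":[0,0,0]}'|sed -n '2p;4p'
```

```text
tcp_pos: [0.4205, -0.0119, 0.0583]
wrist_force: [-0.3, -0.4, 0.1]
tcp_pos: [0.4205, -0.0119, 0.0563]
wrist_force: [-0.1, 0.5, 0.3]
tcp_pos: [0.4205, -0.0119, 0.0543]
wrist_force: [0.6, 0.8, 0.0]
```

```bash
J='{"rot":[[0,0,0],[0,0,0],[0,0,0]],"delta_pos":[[0,0,-2],[0,0,0],[0,0,0]],"grip":[0,0,0]}'; python3 -m jog '{"rot":[[0,0,0],[0,0,0],[0,0,0]],"delta_pos":[[0,0,-2],[0,0,0],[0,0,0]],"grip":[0,0,0]}'|sed -n '2p;4p';python3 -m jog '{"rot":[[0,0,0],[0,0,0],[0,0,0]],"delta_pos":[[0,0,-2],[0,0,0],[0,0,0]],"grip":[0,0,0]}'|sed -n '2p;4p'
```

```text
tcp_pos: [0.4205, -0.0119, 0.0523]
wrist_force: [-0.5, -0.4, 0.0]
tcp_pos: [0.4205, -0.0119, 0.0503]
wrist_force: [-0.3, -0.1, -0.3]
```

Run:
```python
from h import *
s=r.sense(); print(s['joints'],s['tcp_pos'],s['wrist_force'],s['effort'])
c=cap('scene','s7');w=cap('wrist','w7')
o=np.hstack([cv2.resize(cv2.cvtColor(c['frame'][190:250,210:290],cv2.COLOR_RGB2BGR),(480,360),interpolation=cv2.INTER_CUBIC),cv2.resize(cv2.imread('pics/w7.png')[180:330,220:340],(288,360),interpolation=cv2.INTER_CUBIC)]);cv2.imwrite('pics/c7.png',o)
```

```text
[ 2.06986106e+01  1.45339599e+01 -3.95348160e+01 -1.40433475e-04
 -3.59524542e+01 -1.64485738e+01] [ 0.42052651 -0.01193384  0.05031974] [-0.3133141  -0.13543449 -0.2809666 ] [-7.25163136e-04 -2.53561270e+01  1.18155751e+01  2.65694261e+00
  1.60972669e-02 -1.46061157e-04]
```

View pics/c7.png

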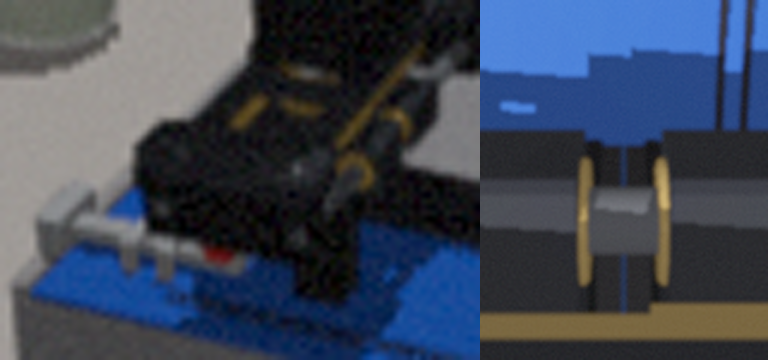

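```bash
python3 -m jog '{"rot":[[0,0,0],[0,0,0],[0,0,0]],"delta_pos":[[0,0,-2],[0,0,0],[0,0,0]],"grip":[0,0,0]}'|sed -n '2p;4p';python3 -m jog '{"rot":[[0,0,0],[0,0,0],[0,0,0]],"delta_pos":[[0,0,-1.5],[0,0,0],[0,0,0]],"grip":[0,0,0]}'|sed -n '2p;4p'
```

```text
tcp_pos: [0.4223, -0.0117, 0.0498]
wrist_force: [-0.6, -1.6, 8.3]
tcp_pos: [0.4239, -0.0115, 0.0497]
wrist_force: [-0.3, -2.0, 18.6]
```

Contact at reported TCP z = 0.050 on the cover top (0.0585). So the real fingertips are about 8 mm behind the reported TCP, not 25 mm ahead, and I'll correct for that from here on. Re-grasping the knob lower.

```bash
python3 -m jog '{"rot":[[0,0,0],[0,0,0],[0,0,0],[0,0,0],[0,0,0],[0,0,0],[0,0,0],[0,0,0]],"delta_pos":[[0,0,30],[0,0,32],[-2,23,0],[-2,22,0],[0,0,0],[0,0,-25],[0,0,-23],[0,0,0]],"grip":[0,50,50,50,50,50,50,50]}'; python3 -m jog '{"rot":[[0,0,0],[0,0,0],[0,0,0],[0,0,0],[0,0,0],[0,0,0]],"delta_pos":[[0,0,0],[0,0,0],[0,0,0],[0,0,0],[0,0,0],[0,0,0]],"grip":[10,10,10,10,10,10]}'
```

```text
time_s: 8.32
tcp_pos: [0.4134, 0.0318, 0.0577]
ee_rot: [[0.073, -0.997, -0.008], [-0.997, -0.073, -0.003], [0.002, 0.008, -1.0]]
wrist_force: [-1.3, -0.0, -0.2]
gripper_width: 0.443
time_s: 8.82
tcp_pos: [0.4181, 0.0335, 0.062]
ee_rot: [[0.074, -0.997, 0.003], [-0.997, -0.074, 0.001], [-0.001, -0.004, -1.0]]
wrist_force: [2.2, -2.1, 2.4]
gripper_width: 0.274
```

The jaws stopped at 23.8 mm, which matches the knob. Drawing.

```bash
python3 -m jog '{"rot":[[0,0,0],[0,0,0],[0,0,0],[0,0,0],[0,0,0],[0,0,0]],"delta_pos":[[0.4,-6,0],[0.4,-6,0],[0.4,-6,0],[0.4,-6,0],[0.4,-6,0],[0,0,0]],"grip":[10,10,10,10,10,10]}'; python3 -m jog '{"rot":[[0,0,0],[0,0,0]],"delta_pos":[[0.1,-2,0],[0,0,0]],"grip":[10,10]}'
python3 - <<'E'
from h import *
s=cap('scene','s8'); S=load('scene0')
for c in(S,s): k=comp(red(c),(210,205,300,260)); print(k[0],k[1],onz(c,*k[0],.083))
E
```

```text
time_s: 9.32
tcp_pos: [0.4201, 0.0031, 0.0619]
ee_rot: [[0.073, -0.997, 0.003], [-0.997, -0.073, 0.002], [-0.002, -0.004, -1.0]]
wrist_force: [1.1, 2.6, 5.4]
gripper_width: 0.274
time_s: 9.48
tcp_pos: [0.4203, 0.0029, 0.0618]
ee_rot: [[0.073, -0.997, 0.004], [-0.997, -0.073, 0.004], [-0.004, -0.005, -1.0]]
wrist_force: [-2.8, 12.0, 6.2]
gripper_width: 0.275
[247.07692308 227.2       ] [244 222   7  12  65] [0.41500015 0.03374796 0.083     ]
[261.0952381  227.52380952] [260 224   3   9  21] [0.42938893 0.00132741 0.083     ]
```

```bash
python3 -m jog '{"rot":[[0,0,0],[0,0,0],[0,0,0],[0,0,0],[0,0,0],[0,0,0],[0,0,0],[0,0,0],[0,0,0],[0,0,0]],"delta_pos":[[0,0,0],[0,0,0],[0,0,25],[0,0,25],[33,-18,0],[32,-17,0],[0,0,0],[0,0,-25],[0,0,-26],[0,0,0]],"grip":[50,50,50,50,50,50,50,50,50,50]}'; python3 -m jog '{"rot":[[0,0,0],[0,0,0],[0,0,0],[0,0,0],[0,0,0],[0,0,0],[0,0,0]],"delta_pos":[[0,0,0],[0,0,0],[0,0,0],[0,0,0],[0,0,0],[0,0,0],[0,0,0]],"grip":[5,5,5,5,5,5,5]}'
```

```text
time_s: 10.37
tcp_pos: [0.4786, -0.0355, 0.0552]
ee_rot: [[0.071, -0.997, -0.013], [-0.997, -0.071, -0.002], [0.001, 0.013, -1.0]]
wrist_force: [-0.7, -0.1, 0.3]
gripper_width: 0.501
time_s: 10.95
tcp_pos: [0.4883, -0.0331, 0.0615]
ee_rot: [[0.075, -0.997, 0.01], [-0.997, -0.075, 0.001], [-0.001, -0.01, -1.0]]
wrist_force: [8.5, -1.6, -4.6]
gripper_width: 0.134
```

```bash
python3 -m jog '{"rot":[[0,0,0],[0,0,0],[0,0,0],[0,0,0],[0,0,0],[0,0,0],[0,0,0],[0,0,0],[0,0,0],[0,0,0]],"delta_pos":[[15,1,0],[17,1.1,0],[17,1.1,0],[17,1.1,0],[17,1.1,0],[17,1.1,0],[17,1.1,0],[15,1,0],[10,0.7,0],[0,0,0]],"grip":[5,5,5,5,5,5,5,5,5,5]}'; python3 -m jog '{"rot":[[0,0,0],[0,0,0]],"delta_pos":[[3,0.2,0],[0,0,0]],"grip":[5,5]}'
python3 - <<'E'
from h import *
cap('scene','s9')
E
```

```text
time_s: 11.78
tcp_pos: [0.6286, -0.024, 0.0615]
ee_rot: [[0.074, -0.997, 0.005], [-0.997, -0.074, 0.0], [-0.0, -0.005, -1.0]]
wrist_force: [1.9, 0.0, 3.4]
gripper_width: 0.139
time_s: 11.95
tcp_pos: [0.6294, -0.024, 0.0615]
ee_rot: [[0.074, -0.997, 0.002], [-0.997, -0.074, 0.0], [-0.0, -0.002, -1.0]]
wrist_force: [-0.1, 1.7, 4.4]
gripper_width: 0.131
```

View pics/s9.png

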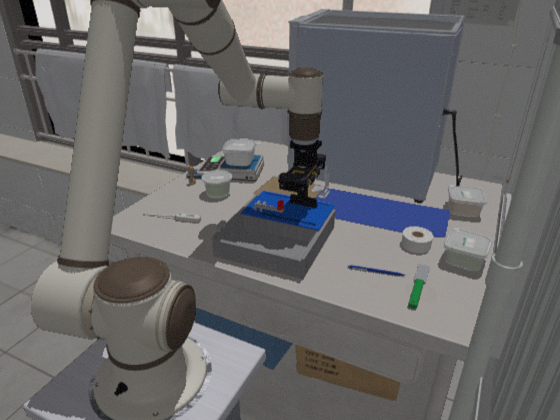

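The cover is back and the compartment is open; the tools lie where they were. I'll release and go look at the pen and spatula with the wrist camera.

```bash
python3 -m jog '{"rot":[[0,0,0],[0,0,0],[0,0,0],[0,0,0],[0,0,0],[0,0,0],[0,0,0],[0,0,0],[0,0,0],[0,0,0]],"delta_pos":[[0,0,0],[0,0,0],[0,0,35],[0,0,35],[-25,-25,15],[-27,-26,15],[-27,-26,15],[-27,-26,15],[-27,-26,10],[-27,-26,0]],"grip":[40,40,40,40,40,40,40,40,40,40]}';python3 -m jog '{"rot":[[0,0,0],[0,0,0]],"delta_pos":[[0,0,0],[0,0,0]],"grip":[40,40]}'
cat >> h.py <<'E'
def pen(c):
    H,s,v=hsv(c); return (H>100)&(H<128)&(s>110)
def green(c):
    H,s,v=hsv(c); return (H>48)&(H<80)&(s>120)
def line(c,m,z,roi=None):
    ce,st,rc=comp(m,roi); b=cv2.boxPoints(rc); 
    if np.linalg.norm(b[1]-b[0])<np.linalg.norm(b[2]-b[1]): b=np.roll(b,-1,0)
    e1,e2=(b[0]+b[3])/2,(b[1]+b[2])/2; A,B=onz(c,*e1,z),onz(c,*e2,z); d=B-A
    print('ctr',((A+B)/2)[:2],'ends',A[:2],B[:2],'len',np.linalg.norm(d),'w',np.linalg.norm(onz(c,*b[0],z)-onz(c,*b[3],z)),'ang',np.degrees(np.arctan2(d[1],d[0])),'area',st,'px',ce); return ce
E
python3 - <<'E'
from h import *
np.set_printoptions(precision=4,suppress=True)
w=cap('wrist','w10');t=cap('top','t10')
p=line(w,pen(w),.006,(150,60,560,225));q=line(t,pen(t),.006,(340,215,400,245));print('pen',tri(w,p,t,q))
p=line(w,green(w),.010);q=line(t,green(t),.010,(380,190,430,280));print('spat',tri(w,p,t,q))
E
```

```text
time_s: 12.83
tcp_pos: [0.4677, -0.1806, 0.2019]
ee_rot: [[0.075, -0.997, 0.003], [-0.997, -0.075, -0.001], [0.001, -0.003, -1.0]]
wrist_force: [1.0, -1.0, 0.5]
gripper_width: 0.4
time_s: 13.0
tcp_pos: [0.4667, -0.1804, 0.2]
ee_rot: [[0.072, -0.997, -0.0], [-0.997, -0.072, 0.0], [-0.0, 0.0, -1.0]]
wrist_force: [0.5, 0.7, -0.7]
gripper_width: 0.397
ctr [ 0.4889 -0.2767] ends [ 0.5006 -0.3339] [ 0.4771 -0.2194] len 0.1168692019057057 w 0.0065260466867277786 ang 101.5634377904366 area [257  60  19 104 555] px [266.1423 110.0144]
ctr [ 0.501  -0.3426] ends [ 0.501  -0.3456] [ 0.5011 -0.3396] len 0.006053463326319846 w 0.0 ang 88.8432334112549 area [385 226   3   1   3] px [386. 226.]
pen (array([ 0.4754, -0.2361,  0.4893]), np.float64(0.019573407680082023))
ctr [ 0.4443 -0.388 ] ends [ 0.4928 -0.3844] [ 0.3959 -0.3915] len 0.09721137200179024 w 0.015146929934084037 ang -175.83688265059922 area [ 269    0   91   17 1303] px [314.3308   7.1481]
ctr [ 0.443  -0.3911] ends [ 0.4915 -0.3894] [ 0.3945 -0.3927] len 0.0970616508288152 w 0.01850311478583138 ang -178.06219764076096 area [399 229   9  33 200] px [403.01 244.74]
spat (array([ 0.4432, -0.3943, -0.0036]), np.float64(0.0002884491129968477))
```

View pics/w10.png

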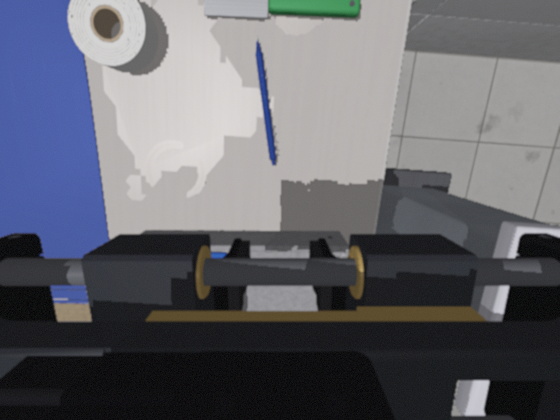

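The pen runs from (258,40) to (274,163) in the image and is not displaced. Grasping it at (0.490, -0.283), yaw +7.4°.

```bash
python3 -m jog '{"rot":[[0,0,2.5],[0,0,2.5],[0,0,2.4],[0,0,0],[0,0,0],[0,0,0],[0,0,0],[0,0,0],[0,0,0],[0,0,0]],"delta_pos":[[8,-34,-10],[8,-34,-10],[8,-34,-15],[0,0,-35],[0,0,-35],[0,0,-35],[0,0,-30],[0,0,-16],[0,0,0],[0,0,0]],"grip":[40,40,40,40,40,40,40,40,40,40]}'; python3 -m jog '{"rot":[[0,0,0],[0,0,0],[0,0,0],[0,0,0]],"delta_pos":[[0,0,-10],[0,0,-8],[0,0,0],[0,0,0]],"grip":[40,40,40,40]}'
```

```text
time_s: 13.93
tcp_pos: [0.493, -0.2807, 0.0127]
ee_rot: [[0.204, -0.979, -0.003], [-0.979, -0.204, 0.0], [-0.001, 0.003, -1.0]]
wrist_force: [-0.3, -0.2, 0.5]
gripper_width: 0.399
time_s: 14.27
tcp_pos: [0.4928, -0.2813, -0.0039]
ee_rot: [[0.202, -0.979, 0.0], [-0.979, -0.202, -0.0], [0.0, -0.0, -1.0]]
wrist_force: [-1.3, -0.2, -0.4]
gripper_width: 0.398
```

```bash
python3 -m jog '{"rot":[[0,0,0],[0,0,0],[0,0,0],[0,0,0],[0,0,0],[0,0,0],[0,0,0]],"delta_pos":[[0,0,-2],[0,0,0],[0,0,0],[0,0,0],[0,0,0],[0,0,0],[0,0,0]],"grip":[40,0,0,0,0,0,0]}'; python3 -m jog '{"rot":[[0,0,0],[0,0,0],[0,0,0],[0,0,0]],"delta_pos":[[0,0,20],[0,0,30],[0,0,30],[0,0,0]],"grip":[0,0,0,0]}'
python3 - <<'E'
from h import *
np.set_printoptions(precision=4,suppress=True)
s=cap('scene','s11'); line(s,pen(s),.08,(320,200,430,290)); line(s,pen(s),.006,(320,200,430,290))
E
```

```text
time_s: 14.85
tcp_pos: [0.4927, -0.2814, -0.0059]
ee_rot: [[0.202, -0.979, 0.0], [-0.979, -0.202, -0.0], [0.0, -0.0, -1.0]]
wrist_force: [-0.2, -1.0, 1.8]
gripper_width: 0.098
time_s: 15.18
tcp_pos: [0.4969, -0.2829, 0.0801]
ee_rot: [[0.204, -0.979, 0.011], [-0.979, -0.204, -0.005], [0.007, -0.01, -1.0]]
wrist_force: [0.8, -0.8, 1.0]
gripper_width: 0.099
ctr [ 0.5948 -0.1596] ends [ 0.5667 -0.1032] [ 0.6228 -0.216 ] len 0.12597160642606414 w 0.14607030205538324 ang -63.5295035243787 area [320 200  48  28 921] px [343.3757 209.7948]
ctr [ 0.7197 -0.1212] ends [ 0.6881 -0.0578] [ 0.7513 -0.1846] len 0.14165836436075693 w 0.16425987298171016 ang -63.529503524378676 area [320 200  48  28 921] px [343.3757 209.7948]
```

```bash
python3 -m jog '{"rot":[[0,0,-1],[0,0,-1],[0,0,-1],[0,0,-1],[0,0,-1],[0,0,-1],[0,0,-1],[0,0,-0.7],[0,0,0],[0,0,0]],"delta_pos":[[-10,34,12],[-10,34,12],[-10,34,0],[-10,34,0],[-10,34,0],[-10,34,0],[-10,34,0],[-11,34,0],[0,0,0],[0,0,0]],"grip":[0,0,0,0,0,0,0,0,0,0]}'
python3 - <<'E'
from h import *
np.set_printoptions(precision=4,suppress=True)
w=cap('wrist','w12');t=cap('top','t12');s=cap('scene','s12')
o=np.vstack([np.hstack([cv2.resize(cv2.imread('pics/w12.png'),(400,300)),cv2.resize(cv2.cvtColor(s['frame'][170:275,195:335],cv2.COLOR_RGB2BGR),(400,300))]),np.hstack([cv2.resize(cv2.cvtColor(t['frame'][170:290,215:335],cv2.COLOR_RGB2BGR),(300,300)),np.zeros((300,500,3),np.uint8)])])
cv2.imwrite('pics/c12.png',o)
E
```

```text
time_s: 16.07
tcp_pos: [0.4109, -0.008, 0.0976]
ee_rot: [[0.073, -0.997, -0.001], [-0.997, -0.073, -0.0], [0.0, 0.001, -1.0]]
wrist_force: [-0.7, -0.3, 0.4]
gripper_width: 0.099
```

View pics/c12.png

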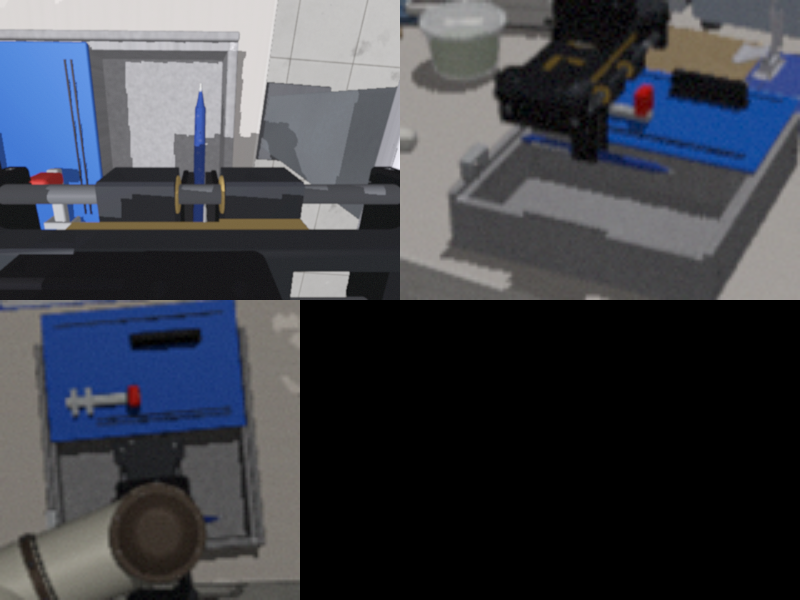

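Wrist and scene views show the pen held along the box's width, over the front part of the open compartment. Lowering and releasing.

```bash
python3 -m jog '{"rot":[[0,0,0],[0,0,0],[0,0,0],[0,0,0],[0,0,0],[0,0,0],[0,0,0],[0,0,0],[0,0,0],[0,0,0]],"delta_pos":[[0,0,-30],[0,0,-30],[0,0,-20],[0,0,-8],[0,0,-3],[0,0,0],[0,0,0],[0,0,0],[0,0,0],[0,0,0]],"grip":[0,0,0,0,0,0,0,22,22,22]}'; python3 -m jog '{"rot":[[0,0,0],[0,0,0],[0,0,0],[0,0,0],[0,0,0]],"delta_pos":[[0,0,25],[0,0,35],[0,0,35],[0,0,35],[0,0,0]],"grip":[22,22,22,22,40]}'
```

```text
time_s: 17.05
tcp_pos: [0.4124, -0.0091, 0.0078]
ee_rot: [[0.069, -0.998, 0.002], [-0.998, -0.069, 0.001], [-0.001, -0.002, -1.0]]
wrist_force: [-0.6, -0.3, 0.4]
gripper_width: 0.203
time_s: 17.47
tcp_pos: [0.4164, -0.0082, 0.144]
ee_rot: [[0.071, -0.997, 0.015], [-0.997, -0.071, 0.004], [-0.003, -0.016, -1.0]]
wrist_force: [0.8, 0.0, -1.0]
gripper_width: 0.249
```

```bash
python3 -m jog '{"rot":[[0,0,0],[0,0,0],[0,0,0],[0,0,0],[0,0,0],[0,0,0],[0,0,0],[0,0,0],[0,0,0]],"delta_pos":[[6,-36,10],[6,-36,10],[6,-36,10],[6,-36,10],[6,-36,10],[0,-36,10],[0,-34,0],[0,0,0],[0,0,0]],"grip":[50,50,50,50,50,50,50,50,50]}'
python3 - <<'E'
from h import *
np.set_printoptions(precision=4,suppress=True)
w=cap('wrist','w13');t=cap('top','t13')
p=line(w,green(w),.012);q=line(t,green(t),.012,(370,190,440,280));print('spat',tri(w,p,t,q))
c=t; H,s,v=hsv(t); x0,y0,x1,y1=(226,178,322,280); m=((H>100)&(H<125)&(s>130))
line(t,m,.058,(222,170,325,235)); line(t,m,.012,(228,232,320,275))
T=load('top0'); g=cv2.cvtColor(t['frame'],cv2.COLOR_RGB2GRAY).astype(int); b=cv2.cvtColor(T['frame'],cv2.COLOR_RGB2GRAY).astype(int)
bg=np.median(g[228:250,200:226]); roi=g[222:255,130:215]; print(bg,np.percentile(roi,[0,2,50,98,100]))
h=t['frame'].astype(int).max(2)[222:255,130:215]; mk=(h>np.median(h)+10).astype(np.uint8)
n,l,st,ce=cv2.connectedComponentsWithStats(mk)
for i in range(1,n):
    if st[i,4]>4: print(st[i],ce[i]+[130,222],onz(t,*(ce[i]+[130,222]),.016))
mk=(h<np.median(h)-20).astype(np.uint8);n,l,st,ce=cv2.connectedComponentsWithStats(mk)
for i in range(1,n):
    if st[i,4]>4: print('dark',st[i],ce[i]+[130,222])
E
```

```text
time_s: 18.22
tcp_pos: [0.4412, -0.2606, 0.1967]
ee_rot: [[0.065, -0.998, -0.0], [-0.998, -0.065, 0.0], [-0.0, 0.0, -1.0]]
wrist_force: [0.2, 0.2, -0.7]
gripper_width: 0.499
ctr [ 0.4443 -0.3917] ends [ 0.4923 -0.3899] [ 0.3964 -0.3935] len 0.09592522289857028 w 0.017870254856471555 ang -177.84710628284662 area [ 242   72   86   20 1242] px [287.1973  81.2383]
ctr [ 0.3904 -0.2954] ends [ 0.3904 -0.2954] [ 0.3904 -0.2954] len 0.0 w 0.0 ang 0.0 area [372 263   1   1   1] px [372. 263.]
spat (array([ 0.456 , -0.0403,  1.6362]), np.float64(0.10003925041949283))
ctr [0.5888 0.0021] ends [0.5811 0.1179] [ 0.5965 -0.1137] len 0.23213760891115715 w 0.15148832974571727 ang -86.19938150547416 area [ 232  170   81   57 3448] px [270.3544 196.6758]
ctr [ 0.4115 -0.0115] ends [0.4081 0.0534] [ 0.4148 -0.0765] len 0.1299980190481851 w 0.00685001272817042 ang -87.0510902620175 area [256 256  44   5  96] px [276.6458 257.8229]
120.0 [ 44.  81. 120. 140. 154.]
[50  7 12  6 31] [187.1613 231.2581] [0.4969 0.26   0.016 ]
[39  9 10  9 44] [173.5682 235.3182] [0.4855 0.3012 0.016 ]
dark [23  6 41 16 98] [176.4796 237.9694]
dark [49 10  7  4 17] [181.9412 233.3529]
dark [11 21 10  4 18] [145.6111 244.6111]
```

```bash
python3 -m jog '{"rot":[[0,0,-7.1],[0,0,-7.1],[0,0,-7.1],[0,0,-7.1],[0,0,-7.1],[0,0,-7.1],[0,0,-7.1],[0,0,-7.1],[0,0,-7.1],[0,0,-7.1]],"delta_pos":[[0,-13,-5],[0,-13,-5],[0,-13,-5],[0,-13,-5],[0,-13,-5],[0,-13,-5],[1,-13,-5],[1,-13,-5],[1,-13,-5],[0,-14,-5]],"grip":[50,50,50,50,50,50,50,50,50,50]}';python3 -m jog '{"rot":[[0,0,-7],[0,0,-7],[0,0,-6.6],[0,0,0],[0,0,0],[0,0,0],[0,0,0]],"delta_pos":[[0,0,-10],[0,0,-30],[0,0,-35],[0,0,-35],[0,0,-10],[0,0,0],[0,0,0]],"grip":[50,50,50,50,50,50,50]}'
```

```text
time_s: 19.15
tcp_pos: [0.4455, -0.3892, 0.1469]
ee_rot: [[-0.922, -0.387, 0.0], [-0.387, 0.922, 0.0], [-0.0, 0.0, -1.0]]
wrist_force: [0.7, -0.3, -0.1]
gripper_width: 0.504
time_s: 19.73
tcp_pos: [0.4458, -0.39, 0.0278]
ee_rot: [[-0.999, -0.044, 0.0], [-0.044, 0.999, -0.001], [-0.0, -0.001, -1.0]]
wrist_force: [1.0, -0.2, 1.0]
gripper_width: 0.5
```

```bash
python3 -m jog '{"rot":[[0,0,0],[0,0,0],[0,0,0],[0,0,0],[0,0,0],[0,0,0],[0,0,0],[0,0,0],[0,0,0],[0,0,0]],"delta_pos":[[0,-1,-18],[0,-1,-10],[0,0,-4],[0,0,0],[0,0,0],[0,0,0],[0,0,0],[0,0,0],[0,0,0],[0,0,0]],"grip":[50,50,50,50,5,5,5,5,5,5]}'; python3 -m jog '{"rot":[[0,0,0],[0,0,0],[0,0,0],[0,0,0],[0,0,0]],"delta_pos":[[0,0,15],[0,0,35],[0,0,35],[0,0,30],[0,0,0]],"grip":[5,5,5,5,5]}'
```

```text
time_s: 20.57
tcp_pos: [0.445, -0.3925, -0.0046]
ee_rot: [[-0.999, -0.041, 0.001], [-0.041, 0.999, -0.0], [-0.001, -0.0, -1.0]]
wrist_force: [-0.5, 0.8, 2.3]
gripper_width: 0.224
time_s: 20.98
tcp_pos: [0.4484, -0.3949, 0.1171]
ee_rot: [[-0.999, -0.043, 0.011], [-0.043, 0.999, -0.008], [-0.011, -0.008, -1.0]]
wrist_force: [0.3, -1.0, 0.7]
gripper_width: 0.225
```

```bash
python3 -m jog '{"rot":[[0,0,7.1],[0,0,7.1],[0,0,7.1],[0,0,7.1],[0,0,7.1],[0,0,7.1],[0,0,7.1],[0,0,7.1],[0,0,7.1],[0,0,7.1]],"delta_pos":[[2,30,2],[3,35,2],[3,35,2],[3,35,2],[3,35,0],[3,35,0],[3,35,0],[3,35,0],[3,35,0],[2,37,0]],"grip":[5,5,5,5,5,5,5,5,5,5]}';python3 -m jog '{"rot":[[0,0,7.1],[0,0,7.1],[0,0,6.4],[0,0,0],[0,0,0]],"delta_pos":[[0,0,0],[0,0,0],[0,0,0],[0,0,0],[0,0,0]],"grip":[5,5,5,5,5]}'
python3 - <<'E'
from h import *
np.set_printoptions(precision=4,suppress=True)
w=cap('wrist','w15');s=cap('scene','s15')
try: line(w,green(w),.115)
except Exception as e: print(e)
try: line(s,green(s),.115,(180,120,350,280))
except Exception as e: print(e)
o=np.hstack([cv2.resize(cv2.imread('pics/w15.png'),(400,300)),cv2.resize(cv2.cvtColor(s['frame'][170:275,195:335],cv2.COLOR_RGB2BGR),(400,300))])
cv2.imwrite('pics/c15.png',o)
E
```

```text
time_s: 21.82
tcp_pos: [0.4725, -0.0438, 0.1179]
ee_rot: [[-0.281, -0.96, 0.0], [-0.96, 0.281, 0.0], [-0.0, -0.0, -1.0]]
wrist_force: [0.2, 0.1, -0.3]
gripper_width: 0.228
time_s: 22.23
tcp_pos: [0.4725, -0.0453, 0.1178]
ee_rot: [[0.066, -0.998, -0.0], [-0.998, -0.066, 0.0], [-0.0, 0.0, -1.0]]
wrist_force: [-0.8, -0.0, -0.1]
gripper_width: 0.227
ctr [ 0.4739 -0.0667] ends [ 0.4757 -0.0934] [ 0.4721 -0.04  ] len 0.05355329455287887 w 0.020616178188258113 ang 93.85593264461183 area [ 262  172   36   86 2467] px [280.2473 218.5505]
ctr [ 0.4982 -0.0604] ends [ 0.5011 -0.0353] [ 0.4953 -0.0855] len 0.050532457361626586 w 0.03591623343241926 ang -96.52134579748773 area [286 204  19  10 103] px [294.5922 209.5922]
```

```bash
python3 -m jog '{"rot":[[0,0,0],[0,0,0],[0,0,0],[0,0,0],[0,0,0],[0,0,0],[0,0,0],[0,0,0],[0,0,0]],"delta_pos":[[0,0,-30],[0,0,-30],[0,0,-25],[0,0,-12],[0,0,-3],[0,0,0],[0,0,0],[0,0,0],[0,0,0]],"grip":[5,5,5,5,5,5,34,34,34]}'; python3 -m jog '{"rot":[[0,0,0],[0,0,0],[0,0,0],[0,0,0],[0,0,0]],"delta_pos":[[0,0,25],[0,0,35],[0,0,35],[0,0,35],[0,0,0]],"grip":[34,34,34,34,50]}'
```

```text
time_s: 23.08
tcp_pos: [0.4737, -0.0452, 0.0192]
ee_rot: [[0.069, -0.998, 0.003], [-0.998, -0.069, 0.001], [-0.0, -0.003, -1.0]]
wrist_force: [0.1, 0.6, -0.3]
gripper_width: 0.322
time_s: 23.5
tcp_pos: [0.4779, -0.0449, 0.1562]
ee_rot: [[0.071, -0.997, 0.017], [-0.997, -0.071, 0.002], [-0.001, -0.017, -1.0]]
wrist_force: [0.5, 1.6, -0.6]
gripper_width: 0.365
```

```bash
python3 -m jog '{"rot":[[0,0,0],[0,0,0],[0,0,0],[0,0,0],[0,0,0],[0,0,0],[0,0,0],[0,0,0],[0,0,0],[0,0,0]],"delta_pos":[[0,39,5],[0,39,5],[0,39,5],[0,39,5],[0,39,5],[0,39,5],[0,39,5],[0,39,5],[0,39,5],[0,39,0]],"grip":[50,50,50,50,50,50,50,50,50,50]}';python3 -m jog '{"rot":[[0,0,0],[0,0,0],[0,0,0]],"delta_pos":[[0,25,0],[0,0,0],[0,0,0]],"grip":[50,50,50]}'
python3 - <<'E'
from h import *
cap('wrist','w17'); t=cap('top','t17')
w=cv2.imread('pics/w17.png'); o=np.hstack([w,cv2.resize(cv2.cvtColor(t['frame'][175:285,225:325],cv2.COLOR_RGB2BGR),(240,264))]) if 0 else w
z=np.zeros((420,240,3),np.uint8); z[:264]=cv2.resize(cv2.cvtColor(t['frame'][175:285,225:325],cv2.COLOR_RGB2BGR),(240,264),interpolation=cv2.INTER_CUBIC)
cv2.imwrite('pics/c17.png',np.hstack([w,z]))
E
```

```text
time_s: 24.33
tcp_pos: [0.4729, 0.3471, 0.1952]
ee_rot: [[0.069, -0.998, 0.003], [-0.998, -0.069, 0.003], [-0.003, -0.003, -1.0]]
wrist_force: [0.7, -0.4, 0.2]
gripper_width: 0.503
time_s: 24.58
tcp_pos: [0.4723, 0.3708, 0.1929]
ee_rot: [[0.071, -0.997, 0.0], [-0.997, -0.071, 0.0], [-0.0, -0.0, -1.0]]
wrist_force: [-0.3, -1.1, -0.1]
gripper_width: 0.502
```

View pics/c17.png

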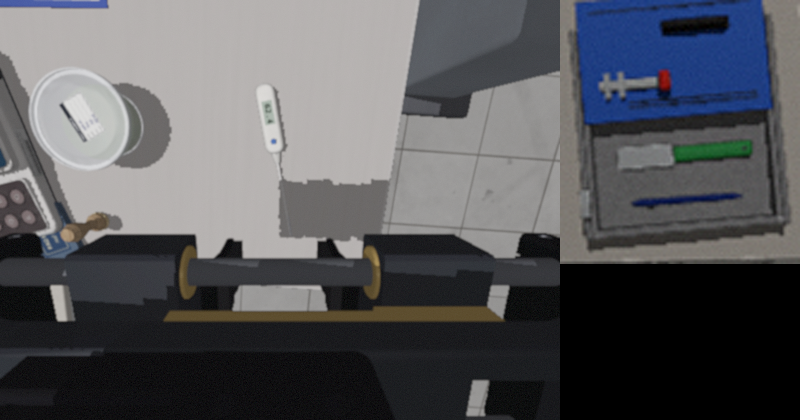

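Thermometer handle runs from (265,86) to (276,152), with the probe going to (290,232). The pen and spatula both lie in the compartment.

Run:
```python
from h import *
np.set_printoptions(precision=4,suppress=True)
w=load('w17');t=load('t17');T=load('top0')
f=w['frame'].astype(int).min(2); m=(f>np.median(f[60:220,200:255])+25); print(np.median(f[60:220,200:255]))
p=line(w,m,.012,(245,70,300,165))
for a in((265,86),(276,152),(290,232)): print(a,onz(w,*a,.012))
c=onz(w,270.5,119,.012); print('mid->top px',proj(t,c),proj(T,c))
```

```text
177.0
ctr [0.4916 0.2812] ends [0.5001 0.2463] [0.483  0.3161] len 0.07187452449148345 w 0.016024750745539766 ang 103.80360685029363 area [257  85  23  66 552] px [267.7011 118.2174]
(265, 86) [0.4974 0.2467 0.012 ]
(276, 152) [0.4802 0.3177 0.012 ]
(290, 232) [0.4558 0.4147 0.012 ]
mid->top px [180.3869 234.0413] [180.3869 234.0413]
```

```bash
python3 -m jog '{"rot":[[0,0,3.3],[0,0,3.2],[0,0,3.2],[0,0,0],[0,0,0],[0,0,0],[0,0,0],[0,0,0],[0,0,0]],"delta_pos":[[6,-30,-5],[6,-30,-10],[6,-30,-15],[0,0,-35],[0,0,-35],[0,0,-35],[0,0,-25],[0,0,0],[0,0,0]],"grip":[50,50,50,50,50,50,50,50,50]}'
```

```text
time_s: 25.43
tcp_pos: [0.4906, 0.2781, 0.0328]
ee_rot: [[0.235, -0.972, -0.001], [-0.972, -0.235, -0.002], [0.002, 0.002, -1.0]]
wrist_force: [0.3, 0.1, 0.6]
gripper_width: 0.495
```

```bash
python3 -m jog '{"rot":[[0,0,0],[0,0,0],[0,0,0],[0,0,0],[0,0,0],[0,0,0],[0,0,0],[0,0,0],[0,0,0],[0,0,0]],"delta_pos":[[0,2,-20],[0,0,-12],[0,0,-5],[0,0,0],[0,0,0],[0,0,0],[0,0,0],[0,0,0],[0,0,0],[0,0,0]],"grip":[50,50,50,50,5,5,5,5,5,5]}'; python3 -m jog '{"rot":[[0,0,0],[0,0,0],[0,0,0],[0,0,0],[0,0,0]],"delta_pos":[[0,0,15],[0,0,35],[0,0,35],[0,0,35],[0,0,0]],"grip":[5,5,5,5,5]}'
```

```text
time_s: 26.27
tcp_pos: [0.491, 0.2819, -0.0033]
ee_rot: [[0.236, -0.972, 0.001], [-0.972, -0.236, 0.001], [-0.0, -0.001, -1.0]]
wrist_force: [-0.5, -0.4, 4.2]
gripper_width: 0.241
time_s: 26.68
tcp_pos: [0.4947, 0.2846, 0.1235]
ee_rot: [[0.238, -0.971, 0.012], [-0.971, -0.238, 0.009], [-0.006, -0.014, -1.0]]
wrist_force: [1.3, 1.5, 0.4]
gripper_width: 0.245
```

```bash
python3 -m jog '{"rot":[[0,0,-1],[0,0,-1],[0,0,-1],[0,0,-1],[0,0,-1],[0,0,-1],[0,0,-1],[0,0,-1],[0,0,-1],[0,0,-0.9]],"delta_pos":[[-5,-34,0],[-5,-34,0],[-5,-34,0],[-5,-34,0],[-5,-34,0],[-5,-34,0],[-5,-34,0],[-5,-34,0],[-4,-34,0],[-4,-34,0]],"grip":[5,5,5,5,5,5,5,5,5,5]}'; python3 -m jog '{"rot":[[0,0,0],[0,0,0]],"delta_pos":[[0,0,0],[0,0,0]],"grip":[5,5]}'
python3 - <<'E'
from h import *
np.set_printoptions(precision=4,suppress=True)
w=cap('wrist','w18'); f=w['frame'].astype(int).min(2); line(w,f>170,.12,(240,130,320,236))
E
```

```text
time_s: 27.52
tcp_pos: [0.442, -0.0599, 0.1159]
ee_rot: [[0.065, -0.998, 0.0], [-0.998, -0.065, 0.0], [-0.0, -0.0, -1.0]]
wrist_force: [0.8, 0.4, -0.5]
gripper_width: 0.246
time_s: 27.68
tcp_pos: [0.4422, -0.0598, 0.1157]
ee_rot: [[0.062, -0.998, -0.0], [-0.998, -0.062, 0.0], [-0.0, 0.0, -1.0]]
wrist_force: [-0.0, -0.0, 1.3]
gripper_width: 0.246
ctr [ 0.4564 -0.1225] ends [ 0.468  -0.1218] [ 0.4448 -0.1233] len 0.023224918412087348 w 0.0037705695566269556 ang -176.39337490719552 area [240 142  43   8 293] px [261.1911 145.9488]
```

```bash
python3 -m jog '{"rot":[[0,0,0],[0,0,0],[0,0,0],[0,0,0],[0,0,0],[0,0,0],[0,0,0],[0,0,0],[0,0,0]],"delta_pos":[[0,0,-30],[0,0,-30],[0,0,-22],[0,0,-11],[0,0,0],[0,0,0],[0,0,0],[0,0,0],[0,0,0]],"grip":[5,5,5,5,5,5,34,34,34]}'; python3 -m jog '{"rot":[[0,0,0],[0,0,0],[0,0,0],[0,0,0],[0,0,0],[0,0,0]],"delta_pos":[[0,0,25],[0,0,35],[0,0,35],[0,30,35],[0,35,0],[0,35,0]],"grip":[34,34,34,34,50,50]}'
python3 - <<'E'
from h import *
t=cap('top','t19');w=cap('wrist','w19');s=cap('scene','s19')
a=cv2.resize(cv2.cvtColor(t['frame'][170:285,220:330],cv2.COLOR_RGB2BGR),(400,418)[::1],interpolation=cv2.INTER_CUBIC)
b=cv2.resize(cv2.imread('pics/w19.png'),(400,300)); z=np.zeros((600,800,3),np.uint8); z[:418,:400]=a;z[:300,400:]=b
z[300:600,400:]=cv2.resize(cv2.cvtColor(s['frame'][175:280,200:340],cv2.COLOR_RGB2BGR),(400,300),interpolation=cv2.INTER_CUBIC); cv2.imwrite('pics/c19.png',z)
E
```

```text
time_s: 28.48
tcp_pos: [0.4437, -0.0579, 0.024]
ee_rot: [[0.066, -0.998, 0.003], [-0.998, -0.066, 0.001], [-0.0, -0.003, -1.0]]
wrist_force: [-0.6, 1.2, 0.3]
gripper_width: 0.326
time_s: 28.98
tcp_pos: [0.4442, 0.0401, 0.153]
ee_rot: [[0.063, -0.998, 0.008], [-0.998, -0.063, 0.003], [-0.003, -0.008, -1.0]]
wrist_force: [1.1, -0.0, -0.9]
gripper_width: 0.422
```

View pics/c19.png

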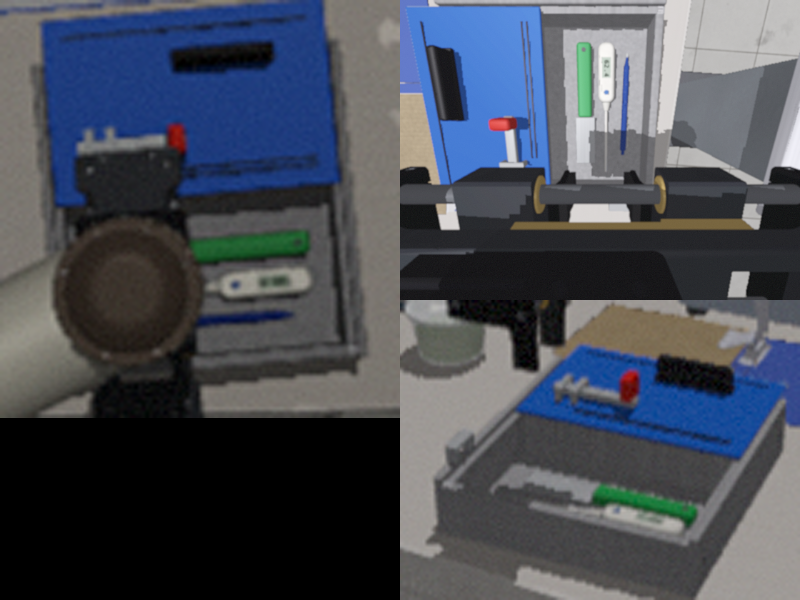

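All three tools lie flat in the compartment. Going back to the grip bar to shut the cover.

```bash
python3 -m jog '{"rot":[[0,0,0],[0,0,0],[0,0,0],[0,0,0],[0,0,0],[0,0,0],[0,0,0],[0,0,0],[0,0,0],[0,0,0]],"delta_pos":[[37,-13,0],[37,-13,0],[37,-13,0],[37,-13,0],[37,-14,0],[0,0,0],[0,0,-35],[0,0,-35],[0,0,-21],[0,0,0]],"grip":[50,50,50,50,50,50,50,50,50,50]}'; python3 -m jog '{"rot":[[0,0,0],[0,0,0],[0,0,0],[0,0,0],[0,0,0],[0,0,0],[0,0,0]],"delta_pos":[[0,0,0],[0,0,0],[0,0,0],[0,0,0],[0,0,0],[0,0,0],[0,0,0]],"grip":[50,5,5,5,5,5,5]}'
```

```text
time_s: 29.97
tcp_pos: [0.6231, -0.0289, 0.053]
ee_rot: [[0.063, -0.998, -0.012], [-0.998, -0.063, -0.001], [0.0, 0.012, -1.0]]
wrist_force: [-1.5, -0.2, -1.0]
gripper_width: 0.501
time_s: 30.55
tcp_pos: [0.6281, -0.0271, 0.0593]
ee_rot: [[0.066, -0.998, 0.001], [-0.998, -0.066, 0.0], [-0.0, -0.001, -1.0]]
wrist_force: [-2.2, 0.3, 2.9]
gripper_width: 0.132
```

```bash
python3 -m jog '{"rot":[[0,0,0],[0,0,0],[0,0,0],[0,0,0],[0,0,0],[0,0,0],[0,0,0],[0,0,0],[0,0,0],[0,0,0]],"delta_pos":[[-12,-0.8,0],[-16,-1.1,0],[-17,-1.1,0],[-17,-1.1,0],[-17,-1.1,0],[-17,-1.1,0],[-17,-1.1,0],[-15,-1,0],[-8,-0.5,0],[0,0,0]],"grip":[5,5,5,5,5,5,5,5,5,5]}'; python3 -m jog '{"rot":[[0,0,0],[0,0,0],[0,0,0]],"delta_pos":[[-4,-0.3,0],[0,0,0],[0,0,0]],"grip":[5,5,5]}'; python3 -m jog '{"rot":[[0,0,0],[0,0,0],[0,0,0]],"delta_pos":[[-3,-0.2,0],[0,0,0],[0,0,0]],"grip":[5,5,5]}'
```

```text
time_s: 31.38
tcp_pos: [0.4904, -0.0361, 0.0592]
ee_rot: [[0.066, -0.998, -0.001], [-0.998, -0.066, 0.0], [-0.0, 0.001, -1.0]]
wrist_force: [-2.1, 2.4, 4.3]
gripper_width: 0.134
time_s: 31.63
tcp_pos: [0.4887, -0.0363, 0.0592]
ee_rot: [[0.066, -0.998, 0.001], [-0.998, -0.066, 0.0], [0.0, -0.001, -1.0]]
wrist_force: [-0.2, 0.9, 6.6]
gripper_width: 0.136
time_s: 31.88
tcp_pos: [0.4885, -0.0362, 0.0592]
ee_rot: [[0.066, -0.998, 0.007], [-0.998, -0.066, 0.001], [-0.0, -0.007, -1.0]]
wrist_force: [6.1, -0.7, -0.3]
gripper_width: 0.137
```

```bash
python3 -m jog '{"rot":[[0,0,0],[0,0,0],[0,0,0],[0,0,0],[0,0,0],[0,0,0]],"delta_pos":[[0,0,0],[0,0,0],[0,0,25],[0,0,25],[0,0,0],[0,0,0]],"grip":[50,50,50,50,50,50]}'
python3 - <<'E'
from h import *
np.set_printoptions(precision=4,suppress=True)
s=cap('scene','s20');k=comp(red(s),(210,205,300,260)); print(k[0],k[1],onz(s,*k[0],.083))
t=cap('top','t20');H,S,v=hsv(t);line(t,(H>100)&(H<125)&(S>130),.058,(222,170,325,285))
E
```

```text
time_s: 32.38
tcp_pos: [0.4843, -0.0366, 0.109]
ee_rot: [[0.065, -0.998, -0.0], [-0.998, -0.065, 0.001], [-0.001, 0.0, -1.0]]
wrist_force: [-0.9, -0.4, -0.9]
gripper_width: 0.463
[258.2381 230.2381] [255 225   7  11  63] [0.4149 0.0015 0.083 ]
ctr [ 0.4498 -0.0128] ends [0.442  0.0971] [ 0.4576 -0.1228] len 0.22036544833028823 w 0.15182333007493012 ang -85.95237469625233 area [242 216  76  58 944] px [288.4989 256.3909]
```

```bash
python3 -m jog '{"rot":[[0,0,0],[0,0,0],[0,0,0],[0,0,0],[0,0,0],[0,0,0]],"delta_pos":[[-33,20,0],[-32,19,0],[0,0,0],[0,0,-25],[0,0,-23],[0,0,0]],"grip":[50,50,50,50,50,50]}'; python3 -m jog '{"rot":[[0,0,0],[0,0,0],[0,0,0],[0,0,0],[0,0,0],[0,0,0],[0,0,0]],"delta_pos":[[0,0,0],[0,0,0],[0,0,0],[0,0,0],[0,0,0],[0,0,0],[0,0,0]],"grip":[50,10,10,10,10,10,10]}'
```

```text
time_s: 32.98
tcp_pos: [0.4152, 0.0011, 0.0566]
ee_rot: [[0.064, -0.998, -0.011], [-0.998, -0.064, -0.003], [0.003, 0.011, -1.0]]
wrist_force: [-0.1, -0.6, -1.0]
gripper_width: 0.501
time_s: 33.57
tcp_pos: [0.4197, 0.0023, 0.0611]
ee_rot: [[0.065, -0.998, 0.0], [-0.998, -0.065, 0.0], [-0.0, -0.0, -1.0]]
wrist_force: [-2.8, 1.5, 5.1]
gripper_width: 0.273
```

```bash
python3 -m jog '{"rot":[[0,0,0],[0,0,0],[0,0,0],[0,0,0],[0,0,0],[0,0,0],[0,0,0]],"delta_pos":[[-0.4,6,0],[-0.4,6,0],[-0.4,6,0],[-0.4,6,0],[-0.4,6,0],[0,0,0],[0,0,0]],"grip":[10,10,10,10,10,10,10]}'; python3 -m jog '{"rot":[[0,0,0],[0,0,0],[0,0,0]],"delta_pos":[[-0.2,3,0],[0,0,0],[0,0,0]],"grip":[10,10,10]}'; python3 -m jog '{"rot":[[0,0,0],[0,0,0],[0,0,0]],"delta_pos":[[-0.1,2,0],[0,0,0],[0,0,0]],"grip":[10,10,10]}'
```

```text
time_s: 34.15
tcp_pos: [0.4179, 0.033, 0.0611]
ee_rot: [[0.066, -0.998, 0.001], [-0.998, -0.066, 0.0], [-0.0, -0.001, -1.0]]
wrist_force: [-3.0, 1.6, 5.4]
gripper_width: 0.269
time_s: 34.4
tcp_pos: [0.4175, 0.0344, 0.0611]
ee_rot: [[0.066, -0.998, -0.0], [-0.998, -0.066, -0.002], [0.002, 0.0, -1.0]]
wrist_force: [-0.0, -6.6, 5.6]
gripper_width: 0.272
time_s: 34.65
tcp_pos: [0.4168, 0.0345, 0.0612]
ee_rot: [[0.066, -0.998, -0.002], [-0.998, -0.066, -0.005], [0.005, 0.003, -1.0]]
wrist_force: [2.2, -15.7, 7.0]
gripper_width: 0.272
```

Bolt moved 32.2 mm and hit its stop (15.7 N). Releasing, backing off and checking.

```bash
python3 -m jog '{"rot":[[0,0,0],[0,0,0],[0,0,0],[0,0,0],[0,0,0],[0,0,0],[0,0,0],[0,0,0],[0,0,0],[0,0,0]],"delta_pos":[[0,-3,0],[0,0,0],[0,0,20],[0,0,30],[0,0,35],[0,35,35],[0,38,15],[0,40,0],[0,40,0],[0,40,0]],"grip":[50,50,50,50,50,50,50,50,50,50]}'; python3 -m jog '{"rot":[[0,0,0],[0,0,0],[0,0,0],[0,0,0],[0,0,0]],"delta_pos":[[0,35,0],[0,35,0],[0,35,0],[0,0,0],[0,0,0]],"grip":[50,50,50,50,50]}'
python3 - <<'E'
from h import *
np.set_printoptions(precision=4,suppress=True)
for n,roi in(('top',(225,240,320,280)),('scene',(210,205,300,260))):
    c=cap(n,n+'9');k=comp(red(c),roi)[0];k0=comp(red(load(n+'0')),roi)[0];print(n,k,k0,onz(c,*k,.09)-onz(c,*k0,.09))
t=load('top9')
for c in(t,load('top0')): H,S,v=hsv(c);line(c,(H>100)&(H<125)&(S>130),.058,(222,170,325,285))
d=np.abs(t['frame'].astype(int)-load('top0')['frame']).max(2); m=(d>45).astype(np.uint8);n,l,st,ce=cv2.connectedComponentsWithStats(m)
print([ (x.tolist()) for x in st[1:] if x[4]>15])
s=load('scene9');a=cv2.resize(cv2.cvtColor(t['frame'],cv2.COLOR_RGB2BGR)[90:290,105:455],(700,400));z=np.zeros((600,800,3),np.uint8);z[:400,:700]=a
z[400:600,:267]=cv2.resize(cv2.cvtColor(s['frame'][175:280,200:340],cv2.COLOR_RGB2BGR),(267,200));cv2.imwrite('pics/c21.png',z)
E
```

```text
time_s: 35.48
tcp_pos: [0.4171, 0.2244, 0.1907]
ee_rot: [[0.066, -0.998, 0.001], [-0.998, -0.066, 0.002], [-0.002, -0.002, -1.0]]
wrist_force: [1.7, -0.1, 0.2]
gripper_width: 0.499
time_s: 35.9
tcp_pos: [0.4169, 0.3289, 0.1892]
ee_rot: [[0.068, -0.998, -0.001], [-0.998, -0.068, -0.0], [0.0, 0.001, -1.0]]
wrist_force: [0.7, -0.5, 0.1]
gripper_width: 0.497
top [261.1176 257.5   ] [261.8182 257.5455] [0.0002 0.002  0.    ]
scene [246.5 227. ] [247.0769 227.2   ] [0.0002 0.0018 0.    ]
ctr [ 0.45   -0.0071] ends [0.4426 0.1087] [ 0.4573 -0.123 ] len 0.2321004596380263 w 0.1519199638085458 ang -86.38224287132446 area [ 235  217   83   58 3787] px [276.7983 244.7682]
ctr [ 0.4498 -0.007 ] ends [0.4421 0.1088] [ 0.4576 -0.1228] len 0.23220862237515003 w 0.15187896991122893 ang -86.17660598532859 area [ 235  216   83   59 3786] px [276.8307 244.8122]
[[88, 223, 85, 79, 3586], [344, 225, 46, 12, 142], [398, 228, 10, 35, 266], [171, 233, 23, 9, 36], [72, 278, 33, 35, 567], [3, 291, 137, 123, 3717], [66, 300, 7, 12, 32], [90, 316, 15, 9, 61], [0, 326, 6, 24, 102], [264, 378, 12, 6, 41], [142, 382, 2, 13, 21], [271, 382, 16, 10, 60], [0, 386, 10, 14, 73], [144, 387, 22, 10, 53], [301, 389, 9, 21, 98], [292, 393, 9, 4, 25], [133, 398, 9, 10, 21], [130, 400, 40, 20, 311], [247, 413, 7, 7, 19], [0, 418, 15, 2, 23]]
```

View pics/c21.png

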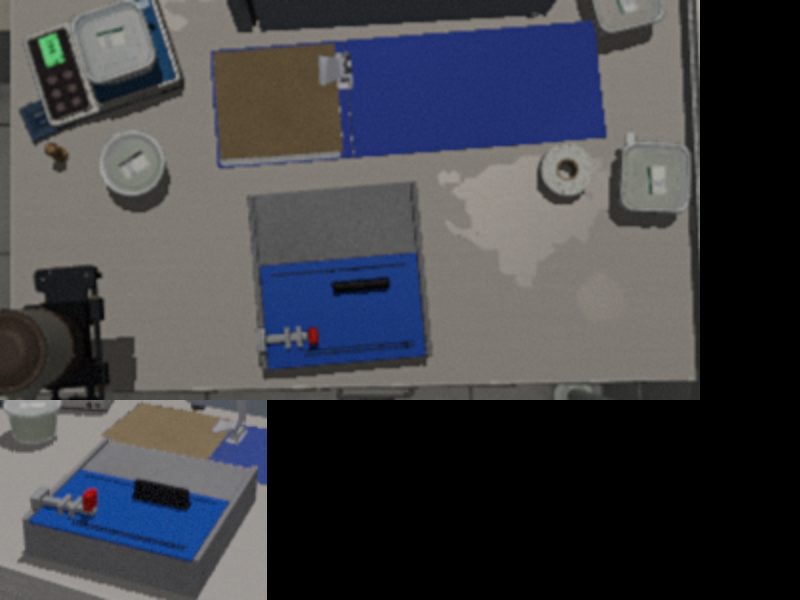

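The cover is shut, the bolt is home (the knob is back at its start pixels), no tools are on the worktop, and the tub and roll haven't moved. Handing in.

```bash
python3 -c "
from station import finish_job
print(finish_job())"
```

```text
the job is handed in; nothing more can be done
None
```

The job is done and handed in at about 36 s of robot time. I drew the bolt, slid the cover back and laid the three tools that were there (ballpoint pen, spatula and thermometer) in the compartment. Then I shut the cover and pushed the bolt home. There was no marker or spoon on the worktop.

**Last checks**
- **Cover:** within 1 mm of its starting shut position in the top view.
- **Bolt:** it travelled 32 mm to its stop, and I pressed it there with about 16 N. The knob sits about 2 mm past its starting place on the home side, in both views.
- **Tools:** all three were flat inside the compartment when I last looked, just before closing the cover.
- **Tub and label roll:** neither moved, and the arm ended clear of everything.

**What disagreed**
- **Fingertips:** they were really about 8 mm behind the reported TCP, not 25 mm ahead. The first grasp at the knob therefore closed above it without moving the bolt. I found the offset with a light touch on the cover (about 19 N at most) and corrected for it.
- **Cover opening:** it measured about 139–141 mm rather than the full 145 mm, which is still above the 130 mm limit.

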